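Stock count of hex nuts on the counting scale

ROBOT

A 6-joint arm with a two-finger parallel gripper is mounted at the origin on the work surface. World frame = base frame: x ahead of the robot, y to its left, z up, the work surface at z = 0. Lengths are in m, angles in rad, forces in N, time in s.
With the tool pointing down it reaches from about 0.3 to 0.85 m from the base axis. Payload 4.2 kg.
Tool frame: the origin (TCP) lies between the finger pads; the fingertips stand 22 mm ahead of it and the grasp point (between the pads) lies 3 mm ahead of it (ctrl.tcp_to_tips is the distance from the TCP to the fingertips, in m); z points along the fingers, y is the line along which they close (so a half turn about z gives the same grasp; the last joint's range is limited). The gripper opens to 91 mm and grips with 3 to 60 N. Pads are 32 mm wide; open, the fingers measure 118 mm over their backs; the gripper's body (76 mm by 178 mm) begins 60 mm behind the grasp point.
Start: joints at [1.157, 0.32, 1.565, -0, 1.257, -0.02], TCP at [0.221, 0.531, 0.236] pointing down, gripper open.
Joint ranges: [-3.11, 3.11], [-0.84, 2.01], [0.21, 2.61], [-1.34, 4.49], [0.05, 2.63], [-2.56, 2.56]. Speed limits (rad/s): [2.57, 2.57, 3.14, 3.14, 3.14, 3.14].

INTERFACE

Orientations are given as a rotation vector (axis times angle).
In Python, from station import ctrl gives the robot as it stands.
- The arm moves only by the tool jog_arm, never from a script. Its argument "commands" is a list that holds one entry, the list of rows, each a list of 5 numbers: the opening, from -1 (shut) to 1 (fully open), then the shift along the world's x, y, z in units of 20 mm (1.0 is 20 mm), then the turn about the world's z in units of 0.12 rad (1.0 is 0.12 rad). In form: [[[grip, tx, ty, tz, roll], ...]]. A call has 1 to 5 rows; each row shifts and turns the commanded pose from where the row before left it; what a row does not reach is not made up. A row lasts 1/10 s, in which the tool goes at most 50 mm and 8.59 degrees, less where a joint would pass 70% of its speed; a pose out of reach is approached as far as the arm can. A call with a number of a shift or a turn outside -1 to 1 is refused whole. A call with a gripper value outside its range is refused whole. The fingers move at their own pace and stop on an object; "force" is the grip in N (left out, the last holds). Time passes only in rows, so rows that do not move let the fingers close. It gives the time, the measured TCP pose, the force, the opening and the grip force at its end, in the units of the state.
- ctrl.sense(): the state, without advancing time (a new reading comes with each control period).
- ctrl.capture(name): name is "scene" or "top" or "wrist"; returns a dict with "img" (420x560x3 uint8, blue, green, red), "intrinsics" (3x3 intrinsics, pixels), "xyz" and "rotation" of the camera in the world. Camera axes: x right, y down, z forward; pixel columns grow to the right and rows downward; lengths in m; the calibration is good to about 2 mm. A picture is of the moment at which its call begins. There is no depth.
- ctrl.hand_in(): hands the job in; it is judged then, once.
The state is a dict: "clock": time; "joint_positions": joint angles; "qd": joint speeds; "joint_torque": joint torques, N m; "tool_pos": TCP position; "ee_rot": TCP orientation; "force": force on the tool from outside, world axes, zero at the start; "ft_torque": the same for the moment, N m; "width": opening from 0.0 (shut) to 1.0 (fully open); "grasp_force": force on a finger pad.
Only numpy, scipy, OpenCV 4.12 (cv2) and the standard library are available. Lean on these libraries where they do the work, as an engineer would, in place of code of your own. Each camera call takes 0.05 s, during which the arm holds its last target. There are 200 camera calls.

TASK

Count the loose hex nuts into stock: with nothing on the scale's pan press the blue key to zero it, then lift every nut out of the blue bowl and lay them side by side on the pan, and with all of them lying there released press the yellow key and after it the green key, each fully down. Then move all the nuts from the pan into the clear tray and leave them lying side by side on its floor. Do not press the red key at any time, and leave the tins, the mallet and the scraper where they are.

Things in the scene. Friction and masses are not known exactly. Their poses are not given: they have to be found in the camera images.
- nut0: steel hex nut, 30 mm across the flats, 34.6 mm across the corners, 18 mm tall, about 64 g; origin at its centre; its z axis is the thread axis, its x axis is square to one pair of flats (the other pairs lie at 60 degrees to it). May be absent (3 to 5 are there); starts lying flat in the bowl
- nut1: steel hex nut, 30 mm across the flats, 34.6 mm across the corners, 18 mm tall, about 64 g; origin at its centre; its z axis is the thread axis, its x axis is square to one pair of flats (the other pairs lie at 60 degrees to it). May be absent (3 to 5 are there); starts lying flat in the bowl
- nut2: steel hex nut, 30 mm across the flats, 34.6 mm across the corners, 18 mm tall, about 64 g; origin at its centre; its z axis is the thread axis, its x axis is square to one pair of flats (the other pairs lie at 60 degrees to it). May be absent (3 to 5 are there); starts lying flat in the bowl
- nut3: steel hex nut, 30 mm across the flats, 34.6 mm across the corners, 18 mm tall, about 64 g; origin at its centre; its z axis is the thread axis, its x axis is square to one pair of flats (the other pairs lie at 60 degrees to it). May be absent (3 to 5 are there); starts lying flat in the bowl
- nut4: steel hex nut, 30 mm across the flats, 34.6 mm across the corners, 18 mm tall, about 64 g; origin at its centre; its z axis is the thread axis, its x axis is square to one pair of flats (the other pairs lie at 60 degrees to it). May be absent (3 to 5 are there); starts lying flat in the bowl
- bowl: blue ceramic mixing bowl, fixed to the bench; origin at the centre of its underside; 240 mm across the rim, 60 mm high, flat inner floor 6 mm above the bench and about 170 mm across, walls 5 mm thick flaring outwards by about 0.6 mm for each mm of height. Stands to the left or to the right of the scale
- tray_in (a point): centre of the inner floor (3 mm above the bench) of the clear plastic open tray, fixed; outside 180 mm along x, 200 mm along y, 40 mm high, walls 3 mm, open top, no dividers. Stands to the right or left of the scale, across from the bowl
- scale: grey counting scale, fixed; origin at the centre of its underside, body 260 mm along x, 250 mm along y, 50 mm high; the four round keys stand in a row along y on its near (-x) edge, the steel pan takes the rest of the top. (A fixed clear four-drawer organizer, 190 mm high, stands out of the way in the far right corner of the bench, beyond x = 0.75 m.)
- pan (a point): centre of the top face of the scale's steel pan, 62 mm above the bench; the pan measures 170 mm along x and 230 mm along y with a 3 mm wide lip standing 6 mm above its top face; it does not sink under load
- key_blue (a joint): travel of the blue (zero) spring key: 0 up, 0.006 m fully down; counts as pressed beyond 0.004 m; about 5 N takes it fully down and it springs back
- key_blue_top (a point): centre of the top of the blue key's cap, 26 mm across, pressed straight down; the keys stand 60 mm apart and their order varies
- key_yellow (a joint): travel of the yellow (count) spring key: 0 up, 0.006 m fully down; counts as pressed beyond 0.004 m; about 5 N takes it fully down and it springs back
- key_yellow_top (a point): centre of the top of the yellow key's cap, 26 mm across, pressed straight down; the keys stand 60 mm apart and their order varies
- key_green (a joint): travel of the green (save) spring key: 0 up, 0.006 m fully down; counts as pressed beyond 0.004 m; about 5 N takes it fully down and it springs back
- key_green_top (a point): centre of the top of the green key's cap, 26 mm across, pressed straight down; the keys stand 60 mm apart and their order varies
- key_red (a joint): travel of the red (erase) spring key: 0 up, 0.006 m fully down; counts as pressed beyond 0.004 m; about 5 N takes it fully down and it springs back
- key_red_top (a point): centre of the top of the red key's cap, 26 mm across, pressed straight down; the keys stand 60 mm apart and their order varies
- tin_a: bystander: closed tin with green label, 90 mm across, 100 mm high; origin under its centre
- tin_b: bystander: closed tin with yellow label, 80 mm across, 70 mm high; origin under its centre
- mallet: bystander: beige rubber mallet lying along y, 240 mm long, head 100 x 60 mm at its +y end; origin on the bench under its middle
- scraper: bystander: putty scraper lying flat, 195 mm long, 18 mm thick handle to its -x, steel blade 60 mm wide to its +x; origin under the ferrule
Things that resemble listed ones, but are neither listed nor needed, are in the scene too. What is shaped like the nut4 but turquoise is not meant.

How it is judged:
By the outcome, as a careful person would: the job done as asked, in the order asked, and still so for the second after the job is handed in, with the robot touching nothing.
Of nut0, nut1, nut2, nut3, nut4 only 3 to 5 are there at a start; the rules pass over those that are not, and their reading is None.
At some moment in a run one of nut0, nut1, nut2, nut3, nut4 may be knocked a few centimetres aside while the robot is not near it.
Once in a run the grip may slacken for a moment while it holds something.
It also fails if it takes over 210 s, if anything falls off the work surface, if the arm or the gripper's body presses on something with over 40 N, if the wrist force passes 120 N, or if a joint passes its speed limit or range.

## Working session

There is one attempt and no reset: what is moved stays moved. The work goes in short steps, Python scripts to look and compute and a tool call to move; the robot and the scene stay as the last step left them, time stands still between calls to the robot, and variables do not carry over. Pictures are saved under pics/ and viewed, at most 14 in all, crops included, and the job is handed in when it is done.

Besides the shell and the picture viewer there is one more tool, called after "Emit:" as name(argument=value, ...) on one line, values as JSON. jog_arm: Moves the arm, as the interface text tells. Its arguments: {"type":"object","properties":{"commands":{"type":"array","items":{"type":"array","items":{"type":"array","items":{"type":"number"}}}},"force":{"type":"number"}},"required":["commands"]}

```bash
ls; mkdir -p pics
cat > h.py <<'E'
import numpy as np, cv2
from station import ctrl
def snap(cam,name,crop=None,scale=1):
    c=ctrl.capture(cam); np.savez(''+cam+'.npz',**{k:c[k] for k in('img','intrinsics','xyz','rotation')})
    im=c['img']
    if crop: x0,y0,x1,y1=crop; im=im[y0:y1,x0:x1]
    if scale!=1: im=cv2.resize(im,None,fx=scale,fy=scale,interpolation=cv2.INTER_CUBIC)
    cv2.imwrite('pics/'+name+'.png',im); return c
def px(cam,u,v,z):
    c=np.load(''+cam+'.npz'); R=c['rotation']
    if R.shape!=(3,3): R=cv2.Rodrigues(R)[0]
    d=R@np.linalg.inv(c['intrinsics'])@[u,v,1]; o=c['xyz']
    return np.round(o+d*(z-o[2])/d[2],4)
E
python3 - <<'E'
from h import *
s=ctrl.sense(); print(s)
c=snap('top','top0'); print(c['xyz'],c['rotation'],c['intrinsics'])
c=snap('scene','scene0'); print(c['xyz'])
E
```

```text
pics
{'clock': 0.0, 'joint_positions': array([ 1.15702817e+00,  3.20285723e-01,  1.56565606e+00,  5.00449328e-06,
        1.25738860e+00, -2.00078726e-02]), 'qd': array([ 3.50613828e-05, -1.89799489e-03,  7.83922438e-04, -3.41554868e-05,
        9.52648279e-04,  2.70585447e-04]), 'joint_torque': array([-1.06689797e-03, -4.12469172e+01, -2.31967092e+01,  7.25403079e-02,
        4.59015893e-02, -1.46850643e-04]), 'tool_pos': array([0.22042511, 0.53057799, 0.23513271]), 'ee_rot': array([-6.14457241e-01, -3.08052933e+00,  2.66374255e-03]), 'force': array([-0.03696948, -0.33288716, -0.19853656]), 'ft_torque': array([ 0.04455559, -0.01133505,  0.01937606]), 'grasp_force': 0.0, 'width': 0.9982083363254264}
[0.27975413 0.06444983 1.26088948] [-2.13387174  2.07844237 -0.22107724] [[419.48181871   0.         277.9756407 ]
 [  0.         419.48181871 209.29872175]
 [  0.           0.           1.        ]]
[1.16563892 0.25213072 1.20464832]
```

View pics/top0.png

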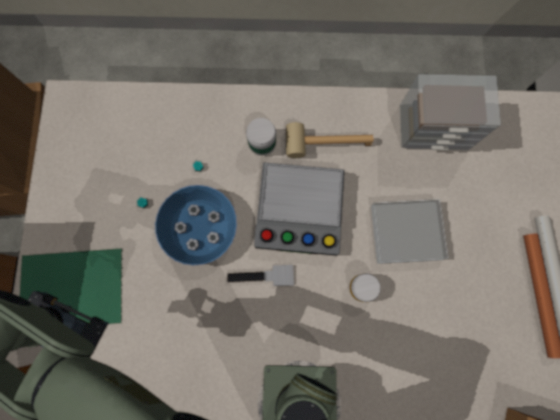

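View pics/scene0.png

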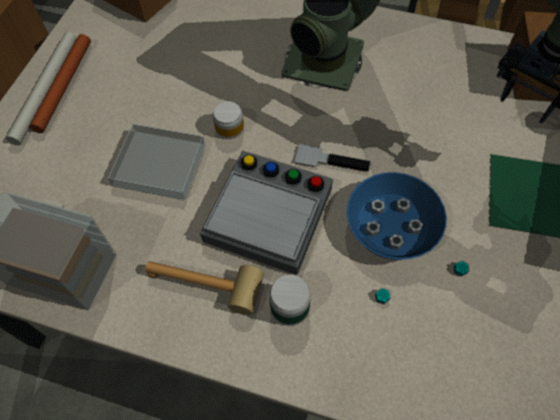

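The top view shows five steel nuts in the blue bowl, near (194,211), (214,216), (181,228), (213,238) and (192,244). The keys read red (267,235), green (288,237), blue (308,239), yellow (329,241), and the tray is at (409,232). The only lookalikes are the turquoise nuts at (198,166) and (143,203), outside the bowl and not wanted. Next is a close crop to check.

Run:
```python
from h import *
im=np.load('top.npz')['img']
a=cv2.resize(im[180:270,150:350],None,fx=4,fy=4,interpolation=cv2.INTER_CUBIC); cv2.imwrite('pics/crop0.png',a)
for n,u,v,z in [('red',267,235,.062),('green',288,237,.062),('blue',308,239,.062),('yellow',329,241,.062),('bowl',196.5,224.5,.06),
 ('trA',373,204,.04),('trB',438,201,.04),('trC',446,260,.04),('trD',377,264,.04),('panA',265,166,.062),('panB',342,170,.062),('panC',338,228,.062),('panD',261,223,.062)]: print(n,px('top',u,v,z))
```

```text
red [0.4634 0.1034 0.062 ]
green [0.4592 0.0427 0.062 ]
blue [ 0.4549 -0.015   0.062 ]
yellow [ 0.4507 -0.0754  0.062 ]
bowl [0.4892 0.3094 0.06  ]
trA [ 0.5685 -0.2092  0.04  ]
trB [ 0.5828 -0.4035  0.04  ]
trC [ 0.4073 -0.4171  0.04  ]
trD [ 0.3904 -0.2169  0.04  ]
panA [0.6717 0.1161 0.062 ]
panB [ 0.6651 -0.1141  0.062 ]
panC [ 0.4893 -0.1014  0.062 ]
panD [0.4982 0.122  0.062 ]
```

View pics/crop0.png

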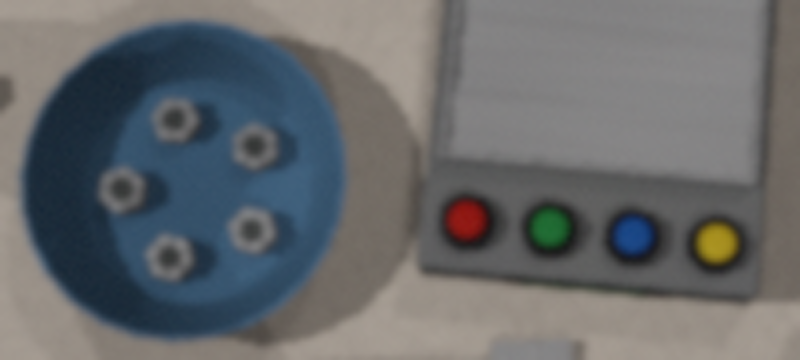

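Crop confirms it: five steel nuts in the bowl at crop (175,119), (256,146), (121,189), (252,230), (170,257), and keys in the order red, green, blue, yellow. I'll go to the blue key with the gripper shut.

Emit:
jog_arm(commands=[[[-1, 0.42, -0.97, 0, 0], [-1, 0.42, -0.97, 0, 0], [-1, 0.42, -0.97, 0, 0], [-1, 0.42, -0.97, 0, 0], [-1, 0.42, -0.97, 0, 0]]], force=20)

```text
clock: 0.6
tool_pos: [0.2627, 0.4329, 0.2355]
ee_rot: [-0.614, -3.081, 0.001]
force: [0.6, 0.5, -0.0]
width: 0.593
grasp_force: 0.0
```

Emit:
jog_arm(commands=[[[-1, 0.42, -0.97, 0, 0], [-1, 0.42, -0.97, 0, 0], [-1, 0.42, -0.97, 0, 0], [-1, 0.42, -0.97, 0, 0], [-1, 0.42, -0.97, 0, 0]]])

```text
clock: 1.1
tool_pos: [0.3047, 0.336, 0.2356]
ee_rot: [-0.614, -3.081, 0.001]
force: [-0.3, 0.1, 0.2]
width: 0.154
grasp_force: 0.0
```

Emit:
jog_arm(commands=[[[-1, 0.42, -0.97, 0, 0], [-1, 0.42, -0.97, 0, 0], [-1, 0.42, -0.97, 0, 0], [-1, 0.42, -0.97, 0, 0], [-1, 0.42, -0.97, 0, 0]]])

```text
clock: 1.6
tool_pos: [0.3466, 0.239, 0.2357]
ee_rot: [-0.614, -3.081, 0.001]
force: [-0.4, 0.0, -0.5]
width: 0.006
grasp_force: 0.0
```

Emit:
jog_arm(commands=[[[-1, 0.42, -0.97, 0, 0], [-1, 0.42, -0.97, 0, 0], [-1, 0.42, -0.97, 0, 0], [-1, 0.42, -0.97, 0, 0], [-1, 0.42, -0.97, 0, 0]]])

```text
clock: 2.1
tool_pos: [0.3886, 0.1421, 0.2357]
ee_rot: [-0.615, -3.08, 0.0]
force: [-0.6, -0.1, 0.7]
width: 0.006
grasp_force: 0.0
```

Emit:
jog_arm(commands=[[[-1, 0.42, -0.97, 0, 0], [-1, 0.42, -0.97, 0, 0], [-1, 0.42, -0.97, 0, 0], [-1, 0.42, -0.97, 0, 0], [-1, 0.42, -0.97, 0, 0]]])

```text
clock: 2.6
tool_pos: [0.4306, 0.0451, 0.2357]
ee_rot: [-0.615, -3.08, 0.0]
force: [-0.4, 0.4, 0.2]
width: 0.008
grasp_force: 0.0
```

Emit:
jog_arm(commands=[[[-1, 0.42, -0.97, 0, 0], [-1, 0.42, -0.97, 0, 0], [-1, 0.42, -0.97, 0, 0], [-1, 0, 0, 0, 0], [-1, 0, 0, 0, 0]]])

```text
clock: 3.1
tool_pos: [0.4554, -0.0121, 0.2356]
ee_rot: [-0.616, -3.079, -0.001]
force: [-0.5, -0.2, -0.2]
width: 0.008
grasp_force: 0.0
```

Run:
```python
from h import *
s=ctrl.sense(); print(s['clock'],s['tool_pos'],s['ee_rot'],s['joint_positions'],s['force'],s['width'])
c=snap('wrist','w0'); print(c['xyz'],c['rotation'])
```

```text
3.1 [ 0.45540999 -0.01211501  0.23559305] [-6.16002905e-01 -3.07924236e+00 -6.59648568e-04] [-5.22615823e-02  1.31746802e-01  1.81809842e+00  6.55643085e-04
  1.19301156e+00 -1.22841257e+00] [-0.49437378 -0.20911003 -0.18791441] 0.007631769192609916
[0.37937169 0.01913785 0.38444874] [2.40507902 1.6028549  0.23522345]
```

View pics/w0.png

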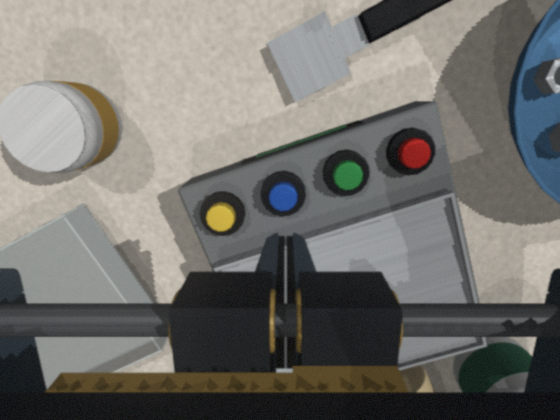

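The wrist view shows yellow (221,216), blue (283,194), green (347,173) and red (413,152), with the shut fingers near (287,240).

Run:
```python
from h import *
for n,u,v in [('y',221,216),('b',283,194),('g',347,173),('r',413,152)]: print(n,px('wrist',u,v,.062),px('wrist',u,v,.056))
T=[(175,119),(256,146),(121,189),(252,230),(170,257)]
for u,v in T: print(px('top',150+u/4,180+v/4,.024))
```

```text
y [ 0.4532 -0.0757  0.062 ] [ 0.4546 -0.0775  0.056 ]
b [ 0.4559 -0.0148  0.062 ] [ 0.4573 -0.0154  0.056 ]
g [0.4601 0.0454 0.062 ] [0.4616 0.0459 0.056 ]
r [0.4647 0.1052 0.062 ] [0.4663 0.1068 0.056 ]
[0.5404 0.3282 0.024 ]
[0.5212 0.2658 0.024 ]
[0.4859 0.3648 0.024 ]
[0.4576 0.265  0.024 ]
[0.4358 0.3246 0.024 ]
```

Emit:
jog_arm(commands=[[[-1, 0, -0.15, -1, 0], [-1, 0, 0, -1, 0], [-1, 0, 0, -1, 0], [-1, 0, 0, -1, 0], [-1, 0, 0, -1, 0]]])

```text
clock: 3.65
tool_pos: [0.4553, -0.0142, 0.1353]
ee_rot: [-0.613, -3.081, -0.001]
force: [-0.3, -0.4, 0.7]
width: 0.003
grasp_force: 0.0
```

Emit:
jog_arm(commands=[[[-1, 0, 0, -1, 0], [-1, 0, 0, -0.8, 0], [-1, 0, 0, -0.3, 0], [-1, 0, 0, -0.3, 0], [-1, 0, 0, 0, 0]]])

```text
clock: 4.15
tool_pos: [0.4551, -0.0145, 0.0886]
ee_rot: [-0.614, -3.08, -0.001]
force: [-2.4, 1.6, 4.3]
width: 0.004
grasp_force: 2.3
```

Emit:
jog_arm(commands=[[[-1, 0, 0, -0.2, 0], [-1, 0, 0, 0, 0]]])

```text
clock: 4.35
tool_pos: [0.4555, -0.0146, 0.0878]
ee_rot: [0.614, 3.081, 0.001]
force: [-10.5, 1.7, 32.3]
width: 0.002
grasp_force: 15.8
```

Blue is fully down (32 N at the stop). Now I lift off and go over the bowl.

Emit:
jog_arm(commands=[[[-1, 0, 0, 1, 0], [-1, 0, 0, 1, 0], [-1, 0, 0, 1, 0], [-1, 0, 0, 1, 0], [-1, 0, 0.5, 1, 0]]])

```text
clock: 4.85
tool_pos: [0.4562, -0.0054, 0.1856]
ee_rot: [0.615, 3.078, 0.0]
force: [0.5, 0.2, -0.2]
width: 0.007
grasp_force: 0.0
```

Emit:
jog_arm(commands=[[[-0.1, 0.1, 1, 1, 0], [-0.1, 0.1, 1, 0, 0], [-0.1, 0, 1, 0, 0], [-0.1, 0, 1, 0, 0], [-0.1, 0, 1, 0, 0]]])

```text
clock: 5.35
tool_pos: [0.4601, 0.096, 0.2048]
ee_rot: [0.614, 3.079, 0.002]
force: [-1.1, -1.2, -0.7]
width: 0.412
grasp_force: 0.0
```

Emit:
jog_arm(commands=[[[-0.1, 0.1, 1, 0, 0], [-0.1, 0.1, 1, 0, 0], [-0.1, 0, 1, 0, 0], [-0.1, 0, 1, 0, 0], [-0.1, 0, 1, 0, 0]]])

```text
clock: 5.85
tool_pos: [0.464, 0.1961, 0.2047]
ee_rot: [0.614, 3.079, 0.002]
force: [-0.5, 0.4, 0.0]
width: 0.451
grasp_force: 0.0
```

Emit:
jog_arm(commands=[[[-0.1, 0.1, 1, 0, 0], [-0.1, 0.1, 1, 0, 0], [-0.1, 0.1, 1, 0, 0], [-0.1, 0, 1, 0, 0], [-0.1, 0, 1, 0, 0]]])

```text
clock: 6.35
tool_pos: [0.4699, 0.2961, 0.2047]
ee_rot: [0.614, 3.08, 0.002]
force: [-0.0, -0.6, 0.3]
width: 0.452
grasp_force: 0.0
```

Emit:
jog_arm(commands=[[[-0.1, 0, 0.5, 0, 0], [-0.1, 0, 0, 0, 0]]])

```text
clock: 6.55
tool_pos: [0.4698, 0.3059, 0.2042]
ee_rot: [0.612, 3.081, 0.001]
force: [0.3, -0.0, 0.4]
width: 0.449
grasp_force: 0.0
```

Run:
```python
from h import *
s=ctrl.sense(); print(s['clock'],s['tool_pos'],s['ee_rot'],s['force'],s['width'])
c=snap('wrist','w1',scale=1.4)
```

```text
6.55 [0.46981953 0.30593231 0.20424965] [6.11641473e-01 3.08066857e+00 1.18569178e-03] [ 0.26439505 -0.0354828   0.41295006] 0.44913234179257494
```

View pics/w1.png

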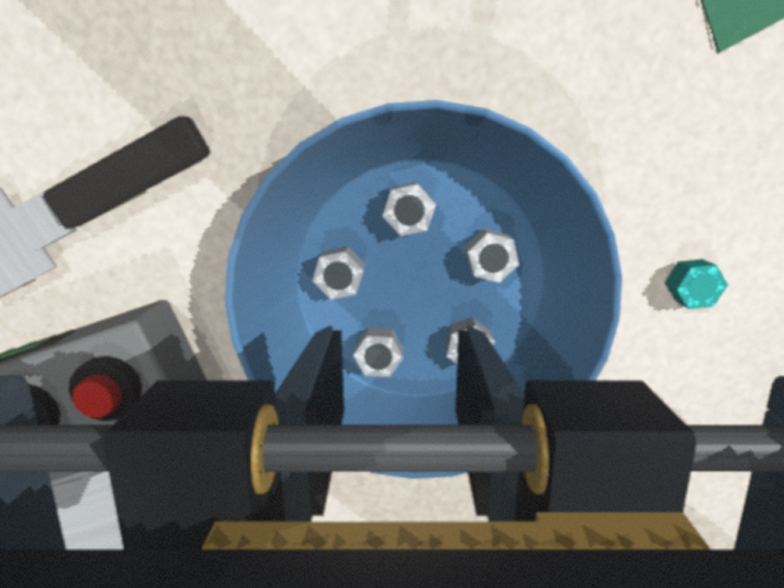

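All five nuts are visible at hole centres (409,211), (494,258), (338,276), (378,354) and (470,342, partly hidden). I'll rectify the view to the plane of the nut tops, which gives metric positions and angles directly.

```bash
cat >> h.py <<'E'
def rect(cam,name,z,x0,x1,y0,y1,s):
    # image: up = +x, left = +y ; s px per m
    c=np.load(''+cam+'.npz'); R=c['rotation']
    if R.shape!=(3,3): R=cv2.Rodrigues(R)[0]
    K=c['intrinsics']; W=int((y1-y0)*s); H=int((x1-x0)*s)
    w=np.array([[x1,y1,z],[x1,y0,z],[x0,y0,z],[x0,y1,z]]); p=(w-c['xyz'])@R@K.T; p=(p[:,:2]/p[:,2:]).astype(np.float32)
    M=cv2.getPerspectiveTransform(p,np.float32([[0,0],[W,0],[W,H],[0,H]]))
    im=cv2.warpPerspective(c['img'],M,(W,H),flags=cv2.INTER_CUBIC)
    for i in range(int(np.ceil(x0*50)),int(x1*50)+1):
        v=int((x1-i/50)*s); cv2.putText(im,f'{i/50:.2f}',(0,v),0,.4,(0,0,255)); cv2.line(im,(0,v),(W,v),(0,0,255),1) 
    for i in range(int(np.ceil(y0*50)),int(y1*50)+1):
        u=int((y1-i/50)*s); cv2.putText(im,f'{i/50:.2f}',(u,H-4),0,.4,(0,0,255)); cv2.line(im,(u,0),(u,H),(0,0,255),1)
    cv2.imwrite('pics/'+name+'.png',im)
E
python3 - <<'E'
from h import *
rect('wrist','r1',.024,.41,.57,.24,.40,3700)
for u,v in [(409,211),(494,258),(338,276),(378,354),(470,342)]: print(px('wrist',u/1.4,v/1.4,.024))
E
```

```text
[0.4385 0.3254 0.024 ]
[0.4883 0.3654 0.024 ]
[0.4603 0.2657 0.024 ]
[0.5221 0.2682 0.024 ]
[0.5381 0.3303 0.024 ]
```

View pics/r1.png

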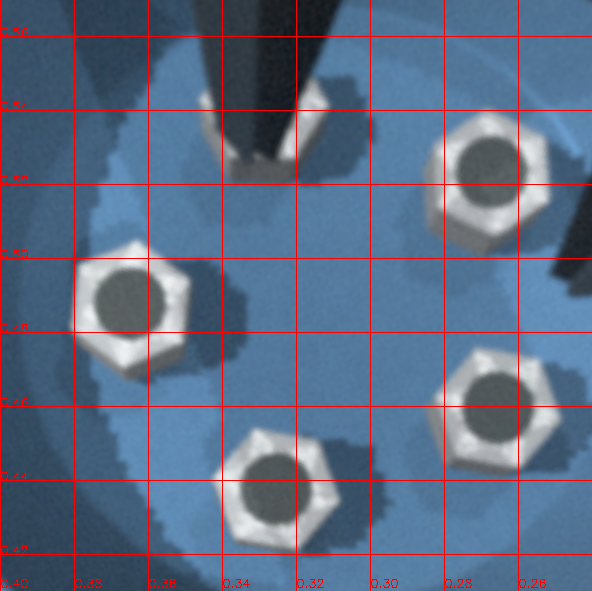

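Rectified view (3700 px/m) gives centres and flat-normal angles:

| Nut | Centre x, y (m) | Flat normal |
|---|---|---|
| A | .4385, .325 | 49° |
| B | .488, .365 | 23.5° |
| C | .460, .266 | -8.5° |
| D | .522, .268 | 31.5° |
| E | .538, .330 | hidden |

D goes first.

Emit:
jog_arm(commands=[[[0, 0.87, -0.63, -0.5, -0.9], [0, 0.87, -0.63, -0.5, -0.9], [0, 0.87, -0.64, -0.5, -0.9], [0, 0, 0, -1, -0.85], [0, 0, 0, -1, -0.85]]], force=30)

```text
clock: 7.1
tool_pos: [0.5228, 0.2652, 0.1338]
ee_rot: [1.406, 2.809, 0.001]
force: [-0.4, 0.9, -0.2]
width: 0.503
grasp_force: 0.0
```

Emit:
jog_arm(commands=[[[0, 0, 0, -1, -0.85], [0, 0, 0, -1, 0], [0, 0, 0, -1, 0], [0, 0, 0, -1, 0], [0, 0, 0, -0.8, 0]]])

```text
clock: 7.6
tool_pos: [0.5217, 0.2655, 0.0372]
ee_rot: [-1.54, -2.738, 0.002]
force: [0.2, -0.0, -0.2]
width: 0.497
grasp_force: 0.0
```

Emit:
jog_arm(commands=[[[0, 0, 0, -0.4, 0], [-1, 0, 0, 0, 0], [-1, 0, 0, 0, 0], [-1, 0, 0, 0, 0], [-1, 0, 0, 0, 0]]])

```text
clock: 8.1
tool_pos: [0.5224, 0.2668, 0.0307]
ee_rot: [1.538, 2.738, 0.001]
force: [0.2, -0.5, 1.7]
width: 0.322
grasp_force: 30.0
```

Emit:
jog_arm(commands=[[[-1, 0, 0, 0.5, 0], [-1, 0, 0, 1, 0], [-1, 0, 0, 1, 0], [-1, 0, 0, 1, 0], [-1, 0, 0, 1, 0]]])

```text
clock: 8.6
tool_pos: [0.5219, 0.2669, 0.1216]
ee_rot: [1.539, 2.739, 0.001]
force: [-0.3, 0.4, -0.6]
width: 0.325
grasp_force: 30.0
```

D is gripped (29 mm, on the flats). Carrying it to the far right slot on the pan.

Emit:
jog_arm(commands=[[[-1, 0.16, -1, 0.5, -0.3], [-1, 0.16, -1, 0, -0.3], [-1, 0.16, -1, 0, -0.3], [-1, 0.16, -1, 0, -0.3], [-1, 0.16, -1, 0, -0.3]]])

```text
clock: 9.1
tool_pos: [0.5381, 0.1662, 0.1309]
ee_rot: [1.78, 2.588, 0.001]
force: [-0.7, -0.6, -1.6]
width: 0.323
grasp_force: 30.0
```

Emit:
jog_arm(commands=[[[-1, 0.16, -1, 0, -0.3], [-1, 0.16, -1, 0, -0.3], [-1, 0.16, -1, 0, -0.3], [-1, 0.16, -1, 0, -0.3], [-1, 0.16, -1, 0, -0.3]]])

```text
clock: 9.6
tool_pos: [0.5541, 0.0661, 0.1309]
ee_rot: [2.006, 2.417, 0.001]
force: [-0.1, 0.1, -0.8]
width: 0.327
grasp_force: 30.0
```

Emit:
jog_arm(commands=[[[-1, 0.16, -1, 0, -0.3], [-1, 0.16, -1, 0, -0.3], [-1, 0.16, -1, 0, -0.3], [-1, 0.16, -1, 0, -0.3], [-1, 0.16, -1, 0, -0.3]]])

```text
clock: 10.1
tool_pos: [0.5701, -0.0339, 0.1308]
ee_rot: [2.215, 2.227, 0.001]
force: [-0.4, 1.4, -0.4]
width: 0.324
grasp_force: 30.0
```

Emit:
jog_arm(commands=[[[-1, 0.16, -1, 0, -0.3], [-1, 0.16, -1, 0, -0.2], [-1, 0.05, -0.25, -0.5, 0], [-1, 0, 0, -1, 0], [-1, 0, 0, -0.3, 0]]])

```text
clock: 10.6
tool_pos: [0.5758, -0.0776, 0.0921]
ee_rot: [-2.277, -2.16, 0.003]
force: [-0.5, 0.3, -1.4]
width: 0.324
grasp_force: 30.0
```

Emit:
jog_arm(commands=[[[-1, 0, 0, -0.25, 0], [-1, 0, 0, 0, 0]]])

```text
clock: 10.8
tool_pos: [0.5771, -0.0776, 0.0886]
ee_rot: [-2.278, -2.162, 0.001]
force: [-0.2, -0.6, -0.9]
width: 0.325
grasp_force: 30.0
```

Run:
```python
from h import *
s=ctrl.sense(); print(s['clock'],s['tool_pos'],s['ee_rot'],s['force'],s['width'])
c=snap('wrist','w2',scale=1.2)
```

```text
10.8 [ 0.57710801 -0.07757305  0.0885505 ] [-2.27795940e+00 -2.16211542e+00  8.10143834e-04] [-0.19997441 -0.62307671 -0.93716073] 0.3245652406160351
```

View pics/w2.png

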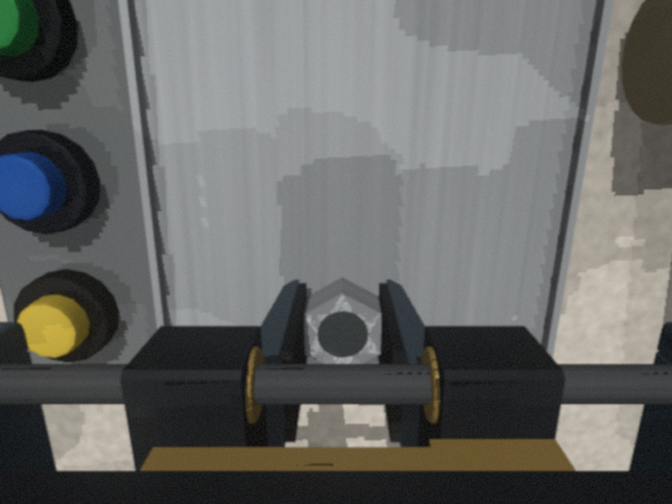

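The nut is held at (343,333), square to the pan and inside its lip. I set it down, release, and go for C.

Emit:
jog_arm(commands=[[[-1, 0, 0, -0.1, 0], [-0.12, 0, 0, 0, 0], [-0.12, 0, 0, 0, 0], [-0.12, 0, 0, 0.5, 0], [-0.12, 0, 0, 1, 0]]])

```text
clock: 11.35
tool_pos: [0.5765, -0.0781, 0.1167]
ee_rot: [-2.278, -2.16, 0.003]
force: [0.8, 0.4, -0.1]
width: 0.44
grasp_force: 0.0
```

Emit:
jog_arm(commands=[[[-0.12, 0, 0.28, 1, 0], [-0.12, -0.34, 1, 0, -0.05], [-0.12, -0.34, 1, 0, -0.05], [-0.12, -0.34, 1, 0, -0.05], [-0.12, -0.34, 1, 0, -0.05]]])

```text
clock: 11.85
tool_pos: [0.5502, 0.0081, 0.1381]
ee_rot: [2.305, 2.133, 0.002]
force: [0.8, 0.3, 0.2]
width: 0.444
grasp_force: 0.0
```

Emit:
jog_arm(commands=[[[-0.12, -0.34, 1, 0, -0.05], [-0.12, -0.34, 1, 0, -0.05], [-0.12, -0.34, 1, 0, -0.05], [-0.12, -0.34, 1, 0, -0.05], [-0.12, -0.34, 1, 0, -0.05]]])

```text
clock: 12.35
tool_pos: [0.5162, 0.1082, 0.138]
ee_rot: [2.337, 2.098, 0.002]
force: [-0.1, -0.2, -0.5]
width: 0.439
grasp_force: 0.0
```

Emit:
jog_arm(commands=[[[-0.12, -0.34, 1, 0, -0.05], [-0.12, -0.34, 1, 0, -0.05], [-0.12, -0.34, 1, 0, -0.05], [-0.12, -0.34, 1, 0, -0.05], [-0.12, -0.34, 1, 0, -0.05]]])

```text
clock: 12.85
tool_pos: [0.4822, 0.2083, 0.138]
ee_rot: [2.368, 2.063, 0.002]
force: [-0.0, -0.3, 0.1]
width: 0.441
grasp_force: 0.0
```

Emit:
jog_arm(commands=[[[-0.12, -0.34, 1, 0, -0.05], [-0.12, -0.34, 1, 0, -0.05], [-0.12, -0.34, 1, 0, -0.05], [-0.12, 0, 0, 0, 0]]])

```text
clock: 13.25
tool_pos: [0.4616, 0.2693, 0.1379]
ee_rot: [-2.384, -2.046, -0.003]
force: [-0.2, -0.7, 0.2]
width: 0.441
grasp_force: 0.0
```

Run:
```python
from h import *
s=ctrl.sense(); print(s['clock'],s['tool_pos'],s['ee_rot'],s['force'],s['width'])
c=snap('wrist','w3'); rect('wrist','r3',.024,.42,.57,.24,.40,3700)
c=snap('top','t3')
```

```text
13.25 [0.46159176 0.26934926 0.13794875] [-2.38409072 -2.04567966 -0.00306813] [-0.18972128 -0.67182548  0.18173399] 0.4412615104266265
```

View pics/r3.png

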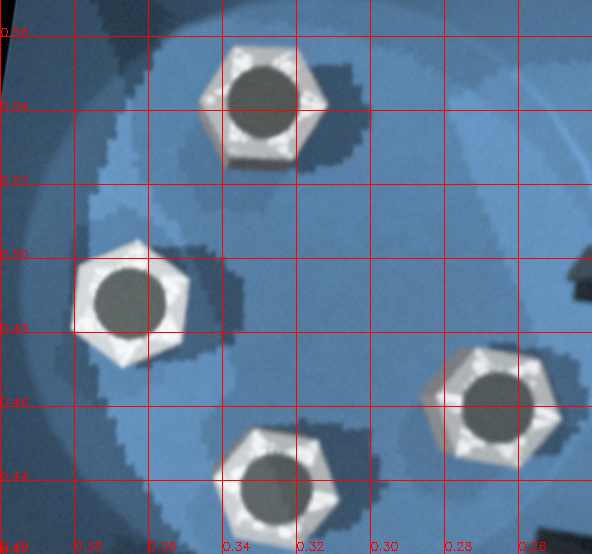

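B, C and A are unmoved, and C is at (498,408) as planned. E is now clear at (.542,.329) with flat normals at 0/60/120°. Grasping C.

Emit:
jog_arm(commands=[[[-0.12, 0, -0.05, -1, 0], [-0.12, 0, 0, -1, 0], [-0.12, 0, 0, -1, 0], [-0.12, 0, 0, -1, 0], [-0.12, 0, 0, -1, 0]]])

```text
clock: 13.85
tool_pos: [0.4625, 0.2654, 0.0367]
ee_rot: [2.388, 2.041, 0.001]
force: [0.2, -0.0, -0.4]
width: 0.44
grasp_force: 0.0
```

Emit:
jog_arm(commands=[[[-0.12, 0, 0, -0.35, 0], [-1, 0, 0, 0, 0], [-1, 0, 0, 0, 0], [-1, 0, 0, 0, 0], [-1, 0, 0, 0, 0]]])

```text
clock: 14.35
tool_pos: [0.4622, 0.2665, 0.0306]
ee_rot: [2.387, 2.042, 0.002]
force: [0.2, 0.4, -0.9]
width: 0.329
grasp_force: 30.0
```

Emit:
jog_arm(commands=[[[-1, 0, 0, 0.5, 0], [-1, 0, 0, 1, 0], [-1, 0, 0, 1, 0], [-1, 0, 0, 1, 0], [-1, 0, 0, 1, 0]]])

```text
clock: 14.85
tool_pos: [0.4618, 0.2665, 0.1217]
ee_rot: [2.386, 2.043, 0.002]
force: [-0.2, -0.1, -0.9]
width: 0.329
grasp_force: 30.0
```

Emit:
jog_arm(commands=[[[-1, 0.39, -1, 0.5, 0.05], [-1, 0.39, -1, 0, 0.05], [-1, 0.39, -1, 0, 0.05], [-1, 0.39, -1, 0, 0.05], [-1, 0.39, -1, 0, 0.05]]])

```text
clock: 15.35
tool_pos: [0.5011, 0.1657, 0.131]
ee_rot: [2.355, 2.079, 0.002]
force: [-0.0, 0.1, -0.5]
width: 0.324
grasp_force: 30.0
```

Emit:
jog_arm(commands=[[[-1, 0.39, -1, 0, 0.05], [-1, 0.39, -1, 0, 0.05], [-1, 0.39, -1, 0, 0.05], [-1, 0.39, -1, 0, 0.05], [-1, 0.39, -1, 0, 0.05]]])

```text
clock: 15.85
tool_pos: [0.5401, 0.0656, 0.1309]
ee_rot: [2.324, 2.113, 0.001]
force: [0.1, -1.0, -1.3]
width: 0.325
grasp_force: 30.0
```

Emit:
jog_arm(commands=[[[-1, 0.39, -1, 0, 0.05], [-1, 0.39, -1, 0, 0.05], [-1, 0.39, -1, 0, 0.05], [-1, 0.39, -1, 0, 0.05], [-1, 0.39, -1, 0, 0.05]]])

```text
clock: 16.35
tool_pos: [0.5791, -0.0344, 0.131]
ee_rot: [2.292, 2.148, 0.001]
force: [0.8, 0.4, -0.7]
width: 0.323
grasp_force: 30.0
```

Emit:
jog_arm(commands=[[[-1, 0, -0.1, -0.5, 0], [-1, 0, 0, -1, 0], [-1, 0, 0, -0.4, 0], [-1, 0, 0, -0.2, 0], [-1, 0, 0, 0, 0]]])

```text
clock: 16.85
tool_pos: [0.5784, -0.0351, 0.0877]
ee_rot: [-2.291, -2.148, 0.001]
force: [-0.8, 0.9, -0.9]
width: 0.326
grasp_force: 30.0
```

Emit:
jog_arm(commands=[[[-1, 0, 0, -0.05, 0], [0, 0, 0, 0, 0], [0, 0, 0, 0, 0], [0, 0, 0, 0.5, 0], [0, 0, 0, 1, 0]]])

```text
clock: 17.35
tool_pos: [0.5779, -0.0356, 0.1168]
ee_rot: [-2.291, -2.147, 0.003]
force: [1.0, 0.4, -0.6]
width: 0.498
grasp_force: 0.0
```

Emit:
jog_arm(commands=[[[0, 0, 0.2, 1, 0], [0, -0.105, 1, 0, -0.455], [0, -0.105, 1, 0, -0.455], [0, -0.105, 1, 0, -0.455], [0, -0.105, 1, 0, -0.455]]])

```text
clock: 17.85
tool_pos: [0.5707, 0.0491, 0.1382]
ee_rot: [2.515, 1.882, 0.002]
force: [0.2, 0.4, -0.7]
width: 0.501
grasp_force: 0.0
```

Emit:
jog_arm(commands=[[[0, -0.105, 1, 0, -0.455], [0, -0.105, 1, 0, -0.455], [0, -0.105, 1, 0, -0.455], [0, -0.105, 1, 0, -0.455], [0, -0.105, 1, 0, -0.455]]])

```text
clock: 18.35
tool_pos: [0.5602, 0.1493, 0.1381]
ee_rot: [2.747, 1.523, 0.002]
force: [0.4, 0.8, -0.3]
width: 0.503
grasp_force: 0.0
```

Emit:
jog_arm(commands=[[[0, -0.105, 1, 0, -0.455], [0, -0.105, 1, 0, -0.455], [0, -0.105, 1, 0, -0.455], [0, -0.105, 1, 0, -0.455], [0, -0.105, 1, 0, -0.455]]])

```text
clock: 18.85
tool_pos: [0.5496, 0.2493, 0.1381]
ee_rot: [2.929, 1.135, 0.002]
force: [-0.1, -0.5, 0.4]
width: 0.498
grasp_force: 0.0
```

Emit:
jog_arm(commands=[[[0, -0.105, 1, 0, -0.455], [0, -0.105, 1, 0, -0.455], [0, -0.105, 1, 0, -0.455], [0, -0.105, 1, 0, -0.455], [0, 0, 0, 0, 0]]])

```text
clock: 19.35
tool_pos: [0.5411, 0.3307, 0.1379]
ee_rot: [-3.033, -0.815, -0.003]
force: [-0.6, -1.6, 0.6]
width: 0.5
grasp_force: 0.0
```

Run:
```python
from h import *
s=ctrl.sense(); print(s['clock'],s['tool_pos'],s['ee_rot'],s['force'],s['width'])
c=snap('wrist','w4',scale=1.2); c=snap('top','t4')
```

```text
19.35 [0.54105697 0.3306573  0.13793168] [-3.03288584e+00 -8.14923720e-01 -2.98416487e-03] [-0.56531764 -1.64241102  0.55275126] 0.49967516102438003
```

View pics/w4.png

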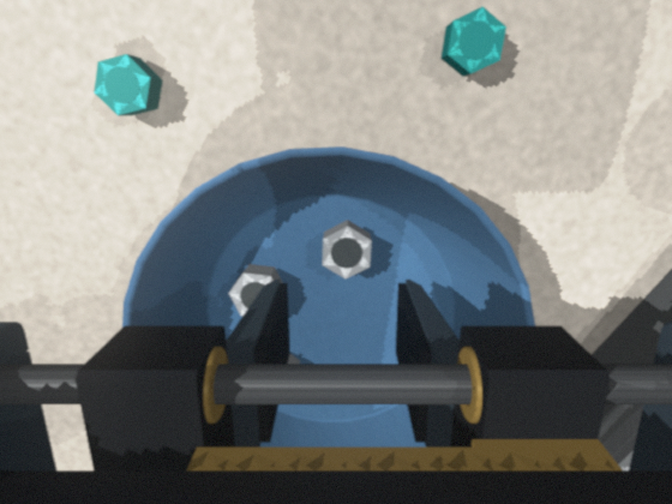

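A nut lies at (346,250), central between the fingertips, and another is at (252,293). I'll check their world positions.

Run:
```python
from h import *
for u,v in [(346,250),(252,293),(290,360)]: print(px('wrist',u/1.2,v/1.2,.024))
print(np.load('wrist.npz')['xyz'])
rect('top','r4',.024,.36,.68,-.14,.42,1400)
```

```text
[0.5437 0.3298 0.024 ]
[0.4885 0.3675 0.024 ]
[0.4579 0.3235 0.024 ]
[0.61101191 0.3713399  0.28685913]
```

View pics/r4.png

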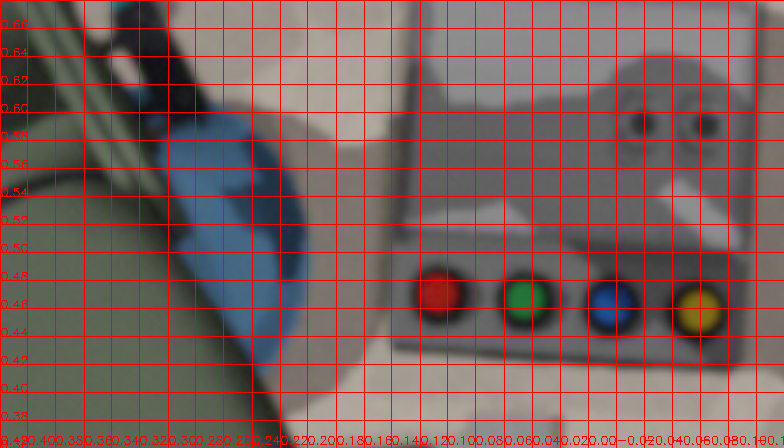

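E sits at (.544,.330), right under the tool, and two nuts lie on the pan. Grasping E.

Emit:
jog_arm(commands=[[[0, 0, 0, -1, 0], [0, 0, 0, -1, 0], [0, 0, 0, -1, 0], [0, 0, 0, -1, 0], [0, 0, 0, -1, 0]]])

```text
clock: 19.95
tool_pos: [0.5414, 0.3271, 0.0367]
ee_rot: [3.035, 0.812, 0.0]
force: [0.3, 0.8, 0.5]
width: 0.499
grasp_force: 0.0
```

Emit:
jog_arm(commands=[[[0, 0, 0, -0.35, 0], [-1, 0, 0, 0, 0], [-1, 0, 0, 0, 0], [-1, 0, 0, 0, 0], [-1, 0, 0, 0, 0]]])

```text
clock: 20.45
tool_pos: [0.5416, 0.3283, 0.0309]
ee_rot: [3.035, 0.812, 0.002]
force: [1.0, -1.5, 2.5]
width: 0.326
grasp_force: 30.0
```

Emit:
jog_arm(commands=[[[-1, 0, 0, 0.5, 0], [-1, 0, 0, 1, 0], [-1, 0, 0, 1, 0], [-1, 0, 0, 1, 0], [-1, 0, 0, 1, 0]]])

```text
clock: 20.95
tool_pos: [0.5409, 0.3285, 0.1215]
ee_rot: [-3.035, -0.812, -0.001]
force: [-1.1, 0.2, -1.1]
width: 0.324
grasp_force: 30.0
```

Emit:
jog_arm(commands=[[[-1, 0.125, -1, 0.5, 0.51], [-1, 0.125, -1, 0, 0.51], [-1, 0.125, -1, 0, 0.51], [-1, 0.125, -1, 0, 0.51], [-1, 0.125, -1, 0, 0.51]]])

```text
clock: 21.45
tool_pos: [0.5535, 0.2278, 0.1308]
ee_rot: [-2.874, -1.269, -0.001]
force: [-0.6, -0.5, -0.7]
width: 0.325
grasp_force: 30.0
```

Emit:
jog_arm(commands=[[[-1, 0.125, -1, 0, 0.51], [-1, 0.125, -1, 0, 0.51], [-1, 0.125, -1, 0, 0.51], [-1, 0.125, -1, 0, 0.51], [-1, 0.125, -1, 0, 0.51]]])

```text
clock: 21.95
tool_pos: [0.566, 0.1277, 0.1308]
ee_rot: [2.647, 1.692, 0.001]
force: [-0.5, -0.4, -0.9]
width: 0.327
grasp_force: 30.0
```

Emit:
jog_arm(commands=[[[-1, 0.125, -1, 0, 0.51], [-1, 0.125, -1, 0, 0.51], [-1, 0.125, -1, 0, 0.51], [-1, 0.125, -1, 0, 0.51], [-1, 0.125, -1, 0, 0.51]]])

```text
clock: 22.45
tool_pos: [0.5786, 0.0277, 0.1308]
ee_rot: [2.358, 2.076, 0.001]
force: [-0.8, 0.0, -1.0]
width: 0.322
grasp_force: 30.0
```

Emit:
jog_arm(commands=[[[-1, 0.125, -1, 0, 0.51], [-1, 0, 0, -0.5, 0], [-1, 0, 0, -1, 0], [-1, 0, 0, -0.4, 0], [-1, 0, 0, -0.2, 0]]])

```text
clock: 22.95
tool_pos: [0.5802, 0.0091, 0.0869]
ee_rot: [-2.295, -2.143, 0.002]
force: [0.6, 0.2, -1.0]
width: 0.327
grasp_force: 30.0
```

Emit:
jog_arm(commands=[[[-1, 0, 0, -0.05, 0], [-1, 0, 0, 0, 0], [-0.12, 0, 0, 0, 0], [-0.12, 0, 0, 0, 0], [-0.12, 0, 0, 0.5, 0]]])

```text
clock: 23.45
tool_pos: [0.5803, 0.0084, 0.0965]
ee_rot: [-2.295, -2.143, 0.003]
force: [-0.1, -0.2, -0.0]
width: 0.441
grasp_force: 0.0
```

Emit:
jog_arm(commands=[[[-0.12, 0, 0, 1, 0], [-0.12, -0.254, 0.987, 1, 0.222], [-0.12, -0.254, 0.987, 0, 0.222], [-0.12, -0.254, 0.987, 0, 0.222], [-0.12, -0.254, 0.987, 0, 0.222]]])

```text
clock: 23.95
tool_pos: [0.5609, 0.088, 0.1383]
ee_rot: [2.177, 2.263, 0.002]
force: [-0.4, -0.2, 0.1]
width: 0.437
grasp_force: 0.0
```

Emit:
jog_arm(commands=[[[-0.12, -0.254, 0.987, 0, 0.222], [-0.12, -0.254, 0.987, 0, 0.222], [-0.12, -0.254, 0.987, 0, 0.222], [-0.12, -0.254, 0.987, 0, 0.222], [-0.12, -0.254, 0.987, 0, 0.222]]])

```text
clock: 24.45
tool_pos: [0.5354, 0.187, 0.1381]
ee_rot: [2.022, 2.404, 0.002]
force: [0.1, -0.5, 0.3]
width: 0.442
grasp_force: 0.0
```

Emit:
jog_arm(commands=[[[-0.12, -0.254, 0.987, 0, 0.222], [-0.12, -0.254, 0.987, 0, 0.222], [-0.12, -0.254, 0.987, 0, 0.222], [-0.12, -0.254, 0.987, 0, 0.222], [-0.12, -0.254, 0.987, 0, 0.222]]])

```text
clock: 24.95
tool_pos: [0.5099, 0.2857, 0.138]
ee_rot: [1.857, 2.533, 0.002]
force: [0.5, 0.1, 0.7]
width: 0.441
grasp_force: 0.0
```

Emit:
jog_arm(commands=[[[-0.12, -0.254, 0.987, 0, 0.222], [-0.12, -0.254, 0.987, 0, 0.222], [-0.12, -0.254, 0.987, 0, 0.222], [-0.12, -0.254, 0.987, 0, 0.222], [-0.12, 0, 0, 0, 0]]])

```text
clock: 25.45
tool_pos: [0.4893, 0.3659, 0.138]
ee_rot: [1.718, 2.63, 0.004]
force: [-0.5, -0.3, 0.4]
width: 0.442
grasp_force: 0.0
```

Run:
```python
from h import *
s=ctrl.sense(); print(s['clock'],s['tool_pos'],s['ee_rot'],s['force'],s['width'])
c=snap('wrist','w5'); rect('wrist','r5',.024,.42,.57,.24,.40,3700)
```

```text
25.45 [0.48934855 0.36593878 0.13795158] [1.71814854 2.62988051 0.00357364] [-0.50624904 -0.34840225  0.40112356] 0.44241237082489576
```

View pics/r5.png

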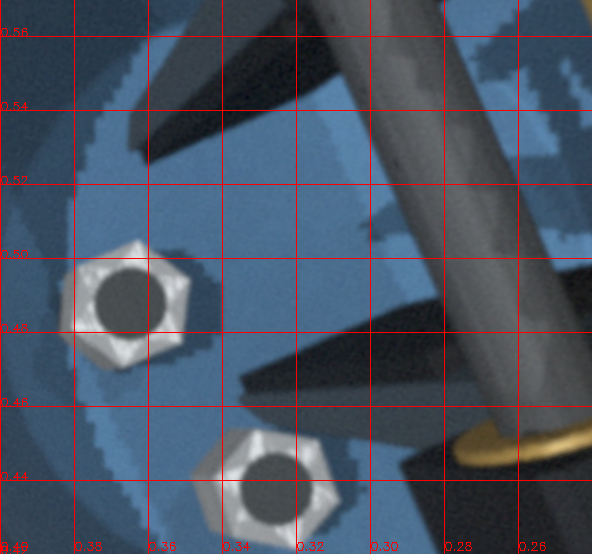

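B at rectified (131,303) and A at (277,489) are unmoved. Grasping B.

Emit:
jog_arm(commands=[[[-0.12, 0, -0.05, -1, 0], [-0.12, 0, 0, -1, 0], [-0.12, 0, 0, -1, 0], [-0.12, 0, 0, -1, 0], [-0.12, 0, 0, -1, 0]]])

```text
clock: 26.0
tool_pos: [0.4901, 0.3616, 0.0368]
ee_rot: [1.723, 2.626, 0.001]
force: [0.7, 0.5, -0.6]
width: 0.436
grasp_force: 0.0
```

Emit:
jog_arm(commands=[[[-0.12, 0, 0, -0.35, 0], [-1, 0, 0, 0, 0], [-1, 0, 0, 0, 0], [-1, 0, 0, 0, 0], [-1, 0, 0, 0, 0]]])

```text
clock: 26.5
tool_pos: [0.4899, 0.3628, 0.0306]
ee_rot: [1.721, 2.627, 0.002]
force: [-0.8, 0.8, -0.5]
width: 0.329
grasp_force: 30.0
```

Emit:
jog_arm(commands=[[[-1, 0, 0, 0.5, 0], [-1, 0, 0, 1, 0], [-1, 0, 0, 1, 0], [-1, 0, 0, 1, 0], [-1, 0, 0, 1, 0]]])

```text
clock: 27.0
tool_pos: [0.4896, 0.3628, 0.1217]
ee_rot: [1.721, 2.628, 0.001]
force: [1.1, 0.3, -1.2]
width: 0.33
grasp_force: 30.0
```

Emit:
jog_arm(commands=[[[-1, 0.29, -0.978, 0.5, -0.25], [-1, 0.29, -0.978, 0, -0.25], [-1, 0.29, -0.978, 0, -0.25], [-1, 0.29, -0.978, 0, -0.25], [-1, 0.29, -0.978, 0, -0.25]]])

```text
clock: 27.5
tool_pos: [0.5188, 0.2642, 0.131]
ee_rot: [1.914, 2.49, 0.002]
force: [-0.1, -0.1, -0.9]
width: 0.326
grasp_force: 30.0
```

Emit:
jog_arm(commands=[[[-1, 0.29, -0.978, 0, -0.25], [-1, 0.29, -0.978, 0, -0.25], [-1, 0.29, -0.978, 0, -0.25], [-1, 0.29, -0.978, 0, -0.25], [-1, 0.29, -0.978, 0, -0.25]]])

```text
clock: 28.0
tool_pos: [0.5479, 0.1664, 0.131]
ee_rot: [2.096, 2.339, 0.002]
force: [0.0, -0.3, -1.5]
width: 0.325
grasp_force: 30.0
```

Emit:
jog_arm(commands=[[[-1, 0.29, -0.978, 0, -0.25], [-1, 0.29, -0.978, 0, -0.25], [-1, 0.29, -0.978, 0, -0.25], [-1, 0.29, -0.978, 0, -0.25], [-1, 0.29, -0.978, 0, -0.25]]])

```text
clock: 28.5
tool_pos: [0.5769, 0.0685, 0.131]
ee_rot: [2.265, 2.176, 0.001]
force: [1.2, 0.1, -0.3]
width: 0.329
grasp_force: 30.0
```

Emit:
jog_arm(commands=[[[-1, 0.29, -0.978, 0, -0.25], [-1, 0, 0, -0.5, 0], [-1, 0, 0, -1, 0], [-1, 0, 0, -0.4, 0], [-1, 0, 0, -0.2, 0]]])

```text
clock: 29.0
tool_pos: [0.5815, 0.0504, 0.087]
ee_rot: [-2.295, -2.143, 0.002]
force: [0.1, -0.3, -0.7]
width: 0.326
grasp_force: 30.0
```

Emit:
jog_arm(commands=[[[-1, 0, 0, -0.05, 0], [-1, 0, 0, 0, 0], [-0.12, 0, 0, 0, 0], [-0.12, 0, 0, 0, 0], [-0.12, 0, 0, 0.5, 0]]])

```text
clock: 29.5
tool_pos: [0.5816, 0.0498, 0.0966]
ee_rot: [-2.296, -2.143, 0.003]
force: [-0.4, 0.6, 0.1]
width: 0.438
grasp_force: 0.0
```

Emit:
jog_arm(commands=[[[-0.12, 0, 0, 1, 0], [-0.12, -0.5, 0.98, 1, 0.55], [-0.12, -0.5, 0.98, 0, 0.55], [-0.12, -0.5, 0.98, 0, 0.55], [-0.12, -0.5, 0.98, 0, 0.55]]])

```text
clock: 30.0
tool_pos: [0.5424, 0.1289, 0.1383]
ee_rot: [1.991, 2.428, 0.003]
force: [-0.6, -0.1, -0.2]
width: 0.441
grasp_force: 0.0
```

Emit:
jog_arm(commands=[[[-0.12, -0.5, 0.98, 0, 0.55], [-0.12, -0.5, 0.98, 0, 0.55], [-0.12, -0.5, 0.98, 0, 0.55], [-0.12, -0.5, 0.98, 0, 0.55], [-0.12, -0.5, 0.98, 0, 0.55]]])

```text
clock: 30.5
tool_pos: [0.4923, 0.227, 0.1381]
ee_rot: [1.565, 2.723, 0.002]
force: [0.0, -1.3, -0.0]
width: 0.439
grasp_force: 0.0
```

Emit:
jog_arm(commands=[[[-0.12, -0.5, 0.98, 0, 0.55], [-0.12, -0.5, 0.98, 0, 0.55], [-0.12, -0.5, 0.98, 0, 0.55], [-0.12, -0.5, 0.98, 0, 0.55], [-0.12, -0.5, 0.98, 0, 0.55]]])

```text
clock: 31.0
tool_pos: [0.4422, 0.3251, 0.1381]
ee_rot: [1.096, 2.943, 0.002]
force: [-0.0, 0.7, 1.2]
width: 0.443
grasp_force: 0.0
```

Emit:
jog_arm(commands=[[[-0.12, 0, 0, 0, 0]]])

```text
clock: 31.1
tool_pos: [0.4418, 0.3261, 0.138]
ee_rot: [1.096, 2.944, 0.003]
force: [0.2, -0.2, 0.3]
width: 0.443
grasp_force: 0.0
```

Run:
```python
from h import *
s=ctrl.sense(); print(s['clock'],s['tool_pos'],s['ee_rot'],s['force'],s['width'])
c=snap('wrist','w6')
R=cv2.Rodrigues(c['rotation'])[0] if np.shape(c['rotation'])!=(3,3) else c['rotation']
# pale, unsaturated pixels (nut) : grey and bright, in bowl area
x0,x1,y0,y1,s=.40,.58,.22,.40,2000
w=np.array([[x1,y1,.024],[x1,y0,.024],[x0,y0,.024],[x0,y1,.024]]);p=(w-c['xyz'])@R@c['intrinsics'].T;p=(p[:,:2]/p[:,2:]).astype(np.float32)
W=int(.18*s);M=cv2.getPerspectiveTransform(p,np.float32([[0,0],[W,0],[W,W],[0,W]]))
im=cv2.warpPerspective(c['img'],M,(W,W)); hsv=cv2.cvtColor(im,cv2.COLOR_BGR2HSV)
m=((hsv[...,1]<60)&(hsv[...,2]>110)).astype(np.uint8)
for cnt in cv2.findContours(m,cv2.RETR_EXTERNAL,cv2.CHAIN_APPROX_NONE)[0]:
    a=cv2.contourArea(cnt)
    if a>300:
        (cx,cy),r=cv2.minEnclosingCircle(cnt); print(a/s/s*1e6,'mm2',x1-cy/s,y1-cx/s,r/s)
```

```text
31.1 [0.44176099 0.32612657 0.13797385] [1.0961887  2.94365149 0.00295158] [ 0.22234065 -0.17408838  0.33721634] 0.44275378480778105
91.875 mm2 0.40725 0.393 0.009724374771118163
840.75 mm2 0.4365 0.32675000000000004 0.018935796737670898
```

A is still at (.437,.327). Grasping it.

Emit:
jog_arm(commands=[[[-0.12, 0, 0, -1, 0], [-0.12, 0, 0, -1, 0], [-0.12, 0, 0, -1, 0], [-0.12, 0, 0, -1, 0], [-0.12, 0, 0, -1, 0]]])

```text
clock: 31.65
tool_pos: [0.4432, 0.3233, 0.0368]
ee_rot: [1.103, 2.941, 0.001]
force: [-0.7, -0.6, 0.3]
width: 0.438
grasp_force: 0.0
```

Emit:
jog_arm(commands=[[[-0.12, 0, 0, -0.35, 0], [-1, 0, 0, 0, 0], [-1, 0, 0, 0, 0], [-1, 0, 0, 0, 0], [-1, 0, 0, 0, 0]]])

```text
clock: 32.15
tool_pos: [0.4427, 0.3243, 0.0307]
ee_rot: [1.101, 2.942, 0.002]
force: [-0.4, -0.2, -0.6]
width: 0.33
grasp_force: 30.0
```

Emit:
jog_arm(commands=[[[-1, 0, 0, 0.5, 0], [-1, 0, 0, 1, 0], [-1, 0, 0, 1, 0], [-1, 0, 0, 1, 0], [-1, 0, 0, 1, 0]]])

```text
clock: 32.65
tool_pos: [0.4424, 0.3243, 0.1217]
ee_rot: [1.1, 2.942, 0.001]
force: [0.1, 0.4, -0.1]
width: 0.327
grasp_force: 30.0
```

Emit:
jog_arm(commands=[[[-1, 0.592, -0.975, 0.5, -0.64], [-1, 0.592, -0.975, 0, -0.64], [-1, 0.592, -0.975, 0, -0.64], [-1, 0.592, -0.975, 0, -0.64], [-1, 0.592, -0.975, 0, -0.64]]])

```text
clock: 33.15
tool_pos: [0.502, 0.226, 0.131]
ee_rot: [1.645, 2.675, 0.002]
force: [0.1, 0.3, -0.4]
width: 0.327
grasp_force: 30.0
```

Emit:
jog_arm(commands=[[[-1, 0.592, -0.975, 0, -0.64], [-1, 0.592, -0.975, 0, -0.64], [-1, 0.592, -0.975, 0, -0.64], [-1, 0.592, -0.975, 0, -0.64], [-1, 0.592, -0.975, 0, -0.64]]])

```text
clock: 33.65
tool_pos: [0.5612, 0.1284, 0.131]
ee_rot: [2.126, 2.312, 0.001]
force: [-0.1, -0.5, -0.2]
width: 0.322
grasp_force: 30.0
```

Emit:
jog_arm(commands=[[[-1, 0.592, -0.975, 0, -0.64], [-1, 0.592, -0.975, 0, -0.64], [-1, 0, 0, -0.5, 0], [-1, 0, 0, -1, 0], [-1, 0, 0, -0.4, 0]]])

```text
clock: 34.15
tool_pos: [0.5828, 0.0904, 0.0905]
ee_rot: [-2.292, -2.146, 0.004]
force: [0.0, -0.2, -0.4]
width: 0.326
grasp_force: 30.0
```

Emit:
jog_arm(commands=[[[-1, 0, 0, -0.25, 0], [-1, 0, 0, 0, 0], [-0.12, 0, 0, 0, 0], [-0.12, 0, 0, 0, 0], [-0.12, 0, 0, 0.5, 0]]])

```text
clock: 34.65
tool_pos: [0.5837, 0.0902, 0.0965]
ee_rot: [-2.293, -2.146, 0.003]
force: [0.2, -0.2, 0.7]
width: 0.438
grasp_force: 0.0
```

Emit:
jog_arm(commands=[[[-0.12, 0, 0, 1, 0], [-0.12, 0, 0, 1, 0], [-0.12, -1, 0, 1, 0], [-0.12, -1, -0.5, 0.5, 0], [-0.12, -1, -0.5, 0, 0]]])

```text
clock: 35.15
tool_pos: [0.5252, 0.0703, 0.1697]
ee_rot: [2.291, 2.145, 0.007]
force: [0.2, -0.4, 0.2]
width: 0.44
grasp_force: 0.0
```

Emit:
jog_arm(commands=[[[-1, -1, -0.5, 0, 0], [-1, -1, -0.5, 0, 0], [-1, -1, -0.5, 0, 0], [-1, 0, 0, 0, 0]]])

```text
clock: 35.55
tool_pos: [0.4622, 0.0394, 0.1678]
ee_rot: [-2.295, -2.145, 0.001]
force: [0.8, 1.4, 0.4]
width: 0.12
grasp_force: 0.0
```

```bash
cat >> h.py <<'E'
def nuts(cam,z,x0,x1,y0,y1,s=2000):
    "grey-level ring/hole search: dark hole circles inside bright nut, on a rectified plane"
    c=np.load(''+cam+'.npz'); R=c['rotation']
    if R.shape!=(3,3): R=cv2.Rodrigues(R)[0]
    w=np.array([[x1,y1,z],[x1,y0,z],[x0,y0,z],[x0,y1,z]]);p=(w-c['xyz'])@R@c['intrinsics'].T;p=(p[:,:2]/p[:,2:]).astype(np.float32)
    W=int((y1-y0)*s);H=int((x1-x0)*s);M=cv2.getPerspectiveTransform(p,np.float32([[0,0],[W,0],[W,H],[0,H]]))
    g=cv2.cvtColor(cv2.warpPerspective(c['img'],M,(W,H)),cv2.COLOR_BGR2GRAY)
    k=int(.016*s); T=np.full((2*k+1,2*k+1),200,np.uint8); cv2.circle(T,(k,k),int(.0085*s),60,-1)
    m=np.zeros_like(T); cv2.circle(m,(k,k),int(.0145*s),255,-1)
    r=cv2.matchTemplate(g,T,cv2.TM_CCOEFF_NORMED,mask=m); r[~np.isfinite(r)]=0
    out=[]
    for _ in range(7):
        _,q,_,l=cv2.minMaxLoc(r); out.append((round(q,2),round(x1-(l[1]+k)/s,4),round(y1-(l[0]+k)/s,4)))
        cv2.circle(r,l,int(.025*s),0,-1)
    return out
E
python3 - <<'E'
from h import *
s=ctrl.sense(); print(s['clock'],s['tool_pos'],s['ee_rot'],s['force'],s['width'])
c=snap('top','t7'); print(*nuts('top',.08,.48,.68,-.12,.13),sep='\n')
c=snap('wrist','w7',scale=1.2); print(*nuts('wrist',.08,.48,.68,-.12,.13),sep='\n')
E
```

```text
35.55 [0.46224971 0.03940158 0.16782295] [-2.29511856e+00 -2.14491485e+00  9.72301551e-04] [0.80956798 1.38718518 0.38624943] 0.12024867645768567
(0.75, 0.576, -0.076)
(0.68, 0.6075, 0.1045)
(0.63, 0.555, -0.1035)
(0.62, 0.562, 0.0855)
(0.6, 0.5075, -0.0335)
(0.54, 0.6635, -0.0265)
(0.54, 0.617, -0.0475)
(0.83, 0.5775, -0.078)
(0.83, 0.581, 0.01)
(0.81, 0.5825, 0.053)
(0.8, 0.584, 0.095)
(0.46, 0.572, -0.0135)
(0.45, 0.5455, -0.075)
(0.43, 0.498, 0.0605)
```

View pics/t7.png

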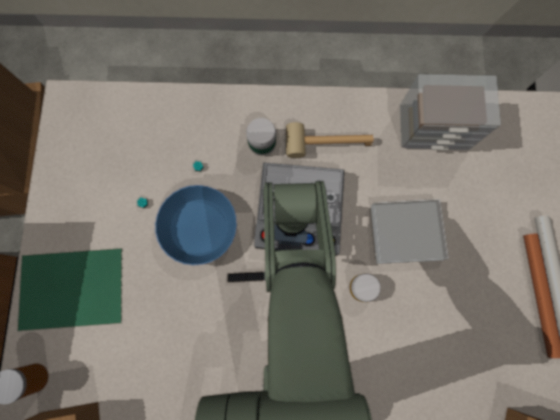

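The top view shows the bowl empty at (196,225), with the arm covering the pan. The wrist match finds four nuts; the one near y=-.036 is probably behind the gripper. Checking from the scene camera.

Run:
```python
from h import *
c=snap('scene','s7'); print(*nuts('scene',.08,.48,.68,-.12,.13),sep='\n')
c=np.load('wrist.npz');R=c['rotation'];R=R if R.shape==(3,3) else cv2.Rodrigues(R)[0]
for P in [(.578,-.036,.08),(.5775,-.078,.08)]:
    q=c['intrinsics']@R.T@(np.array(P)-c['xyz']);print(q[:2]/q[2])
a=np.load('scene.npz')['img'][140:280,190:340]; b=c['img']
cv2.imwrite('pics/mix.png',np.hstack([cv2.resize(a,(450,420),interpolation=cv2.INTER_CUBIC),b[:,220:]]))
```

```text
(0.9, 0.583, 0.0955)
(0.9, 0.58, 0.0105)
(0.9, 0.5765, -0.0775)
(0.89, 0.578, -0.035)
(0.89, 0.5815, 0.054)
(0.6, 0.591, -0.0565)
(0.57, 0.5655, -0.1005)
[447.03071813 309.71103761]
[443.14642656 357.58000217]
```

View pics/mix.png

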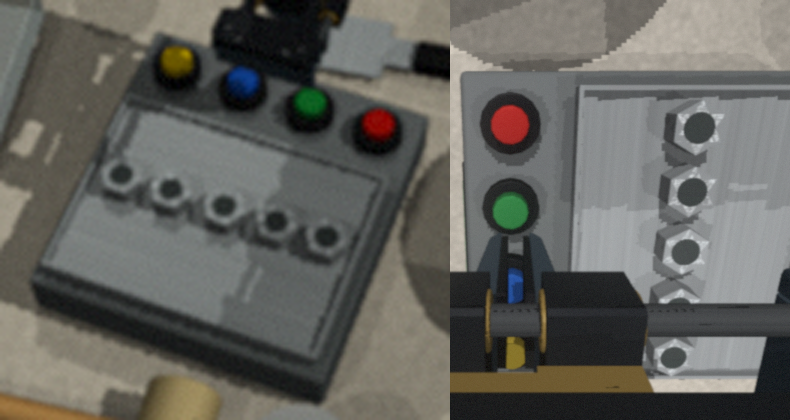

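The scene crop (left) shows all five nuts in a row on the pan, at about (121,176), (171,189), (225,207), (276,222) and (326,239), and the wrist view (right) agrees. Now the yellow key, then green.

Emit:
jog_arm(commands=[[[-1, -0.095, -0.945, 0, 0], [-1, -0.095, -0.945, 0, 0], [-1, -0.095, -0.945, 0, 0], [-1, -0.095, -0.945, 0, 0], [-1, -0.095, -0.945, 0, 0]]])

```text
clock: 36.2
tool_pos: [0.4563, -0.0549, 0.1672]
ee_rot: [2.293, 2.146, 0.001]
force: [-0.0, -0.2, 0.5]
width: 0.005
grasp_force: 0.0
```

Emit:
jog_arm(commands=[[[-1, -0.095, -0.945, -0.5, 0], [-1, 0, 0, -1, 0], [-1, 0, 0, -1, 0], [-1, 0, 0, -0.7, 0], [-1, 0, 0, 0, 0]]])

```text
clock: 36.7
tool_pos: [0.453, -0.073, 0.1014]
ee_rot: [-2.292, -2.145, 0.003]
force: [-0.3, -0.2, -0.1]
width: 0.005
grasp_force: 0.0
```

Emit:
jog_arm(commands=[[[-1, 0, 0, -0.3, 0], [-1, 0, 0, -0.3, 0], [-1, 0, 0, -0.15, 0], [-1, 0, 0, -0.1, 0], [-1, 0, 0, 0, 0]]])

```text
clock: 37.2
tool_pos: [0.4546, -0.0733, 0.0881]
ee_rot: [2.292, 2.144, 0.004]
force: [-2.2, 1.3, 14.6]
width: 0.01
grasp_force: 7.2
```

Emit:
jog_arm(commands=[[[-1, 0, 0, 0.5, 0], [-1, 0, 0, 1, 0], [-1, 0, 0, 0.5, 0], [-1, 0.03, 0.97, 0, 0], [-1, 0.03, 0.97, 0, 0]]])

```text
clock: 37.7
tool_pos: [0.4543, -0.0343, 0.1264]
ee_rot: [2.295, 2.144, 0.001]
force: [0.2, -0.3, -0.1]
width: 0.005
grasp_force: 0.0
```

Emit:
jog_arm(commands=[[[-1, 0.03, 0.97, 0, 0], [-1, 0.03, 0.97, 0, 0], [-1, 0.03, 0.97, 0, 0], [-1, 0.03, 0.97, 0, 0], [-1, 0, 0, 0, 0]]])

```text
clock: 38.2
tool_pos: [0.4565, 0.0446, 0.1259]
ee_rot: [-2.291, -2.149, -0.0]
force: [-1.0, -0.4, -0.0]
width: 0.002
grasp_force: 0.0
```

Emit:
jog_arm(commands=[[[-1, 0, 0, -0.8, 0], [-1, 0, 0, -0.5, 0], [-1, 0, 0, -0.4, 0], [-1, 0, 0, -0.3, 0], [-1, 0, 0, 0, 0]]])

```text
clock: 38.7
tool_pos: [0.4561, 0.0426, 0.088]
ee_rot: [-2.294, -2.145, 0.002]
force: [-6.9, -1.1, 22.0]
width: 0.004
grasp_force: 10.9
```

Green is down (22 N at the stop). Now the nuts go to the tray in two rows, starting with the right-hand one.

Emit:
jog_arm(commands=[[[-1, 0, 0, 1, 0], [0, 0, 0, 1, 0], [0, 0, 0, 1, 0], [0, 0, 0, 0.5, 0], [0, 1, -1, 0, 0]]])

```text
clock: 39.2
tool_pos: [0.4758, 0.024, 0.1571]
ee_rot: [2.292, 2.148, 0.002]
force: [0.6, -0.5, -0.4]
width: 0.324
grasp_force: 0.0
```

Emit:
jog_arm(commands=[[[0, 1, -1, 0, 0], [0, 1, -1, 0, 0], [0, 1, -1, 0, 0], [0, 1, -1, 0, 0], [0, 1, -1, 0, 0]]])

```text
clock: 39.7
tool_pos: [0.5771, -0.078, 0.1552]
ee_rot: [-2.294, -2.145, 0.001]
force: [0.3, 0.4, -0.3]
width: 0.503
grasp_force: 0.0
```

Emit:
jog_arm(commands=[[[0, 0, 0, 0, 0], [0, 0, 0, 0, 0]]])

```text
clock: 39.9
tool_pos: [0.5762, -0.0772, 0.155]
ee_rot: [-2.294, -2.144, 0.002]
force: [0.4, -0.2, 0.9]
width: 0.498
grasp_force: 0.0
```

Run:
```python
from h import *
s=ctrl.sense(); print(s['clock'],s['tool_pos'],s['ee_rot'],s['force'],s['width'])
c=snap('scene','s8'); print(*nuts('scene',.08,.48,.68,-.12,.13)[:5],sep='\n')
c=snap('wrist','w8'); print(*nuts('wrist',.08,.48,.68,-.12,.13)[:5],sep='\n')
```

```text
39.9 [ 0.57617715 -0.07720496  0.15497805] [-2.29423194e+00 -2.14360218e+00  1.75104676e-03] [ 0.43517032 -0.20088411  0.89697047] 0.4978753277002931
(0.9, 0.58, 0.0105)
(0.89, 0.5835, 0.0955)
(0.88, 0.582, 0.054)
(0.84, 0.5785, -0.035)
(0.6, 0.5975, 0.0745)
(0.81, 0.581, 0.0105)
(0.81, 0.5775, -0.078)
(0.79, 0.579, -0.0355)
(0.56, 0.6115, -0.0915)
(0.56, 0.592, 0.033)
```

Emit:
jog_arm(commands=[[[0, 0, 0, -1, 0], [0, 0, 0, -1, 0], [0, 0, 0, -1, 0], [0, 0, 0, -0.35, 0], [-1, 0, 0, 0, 0]]])

```text
clock: 40.5
tool_pos: [0.5756, -0.0762, 0.0882]
ee_rot: [-2.292, -2.146, 0.002]
force: [-0.0, -0.3, -0.4]
width: 0.438
grasp_force: 0.0
```

Emit:
jog_arm(commands=[[[-1, 0, 0, 0, 0], [-1, 0, 0, 0, 0], [-1, 0, 0, 0, 0], [-1, 0, 0, 0.5, 0], [-1, 0, 0, 1, 0]]])

```text
clock: 41.0
tool_pos: [0.5757, -0.0767, 0.1187]
ee_rot: [-2.293, -2.144, 0.003]
force: [0.1, 0.5, 0.6]
width: 0.318
grasp_force: 30.0
```

Emit:
jog_arm(commands=[[[-1, -0.165, -0.973, 0.5, 0], [-1, -0.165, -0.973, 0, 0], [-1, -0.165, -0.973, 0, 0], [-1, -0.165, -0.973, 0, 0], [-1, -0.165, -0.973, 0, 0]]])

```text
clock: 41.5
tool_pos: [0.5602, -0.175, 0.13]
ee_rot: [2.293, 2.145, 0.001]
force: [1.1, -0.8, -0.1]
width: 0.323
grasp_force: 30.0
```

Emit:
jog_arm(commands=[[[-1, -0.165, -0.973, 0, 0], [-1, -0.165, -0.973, 0, 0], [-1, -0.165, -0.973, 0, 0], [-1, -0.165, -0.973, 0, 0], [-1, -0.165, -0.973, 0, 0]]])

```text
clock: 42.0
tool_pos: [0.5437, -0.2724, 0.13]
ee_rot: [2.294, 2.145, 0.001]
force: [-0.2, 0.5, -0.4]
width: 0.323
grasp_force: 30.0
```

Emit:
jog_arm(commands=[[[-1, -0.165, -0.973, 0, 0], [-1, -0.165, -0.973, 0, 0], [-1, -0.165, -0.973, 0, 0], [-1, -0.165, -0.973, 0, 0], [-1, 0, 0, 0, 0]]])

```text
clock: 42.5
tool_pos: [0.5301, -0.3521, 0.129]
ee_rot: [2.296, 2.143, -0.001]
force: [-0.5, 1.0, 0.5]
width: 0.323
grasp_force: 30.0
```

Emit:
jog_arm(commands=[[[-1, 0, 0, -1, 0], [-1, 0, 0, -1, 0], [-1, 0, 0, -1, 0], [-1, 0, 0, -1, 0], [-1, 0, 0, -0.7, 0]]])

```text
clock: 43.0
tool_pos: [0.5301, -0.3485, 0.0335]
ee_rot: [-2.293, -2.145, 0.0]
force: [0.5, 0.1, 0.0]
width: 0.323
grasp_force: 30.0
```

Emit:
jog_arm(commands=[[[-1, 0, 0, -0.1, 0], [-1, 0, 0, 0, 0]]])

```text
clock: 43.2
tool_pos: [0.5306, -0.3492, 0.033]
ee_rot: [-2.294, -2.146, -0.0]
force: [0.6, -0.6, -0.8]
width: 0.327
grasp_force: 30.0
```

Run:
```python
from h import *
s=ctrl.sense(); print(s['clock'],s['tool_pos'],s['ee_rot'],s['force'],s['width'])
c=snap('wrist','w9',scale=1.2); snap('top','t9')
```

```text
43.2 [ 0.53062905 -0.34919173  0.03300244] [-2.29392277e+00 -2.14622337e+00 -1.55127220e-04] [ 0.55524467 -0.55687109 -0.81058232] 0.3268331034282836
```

View pics/w9.png

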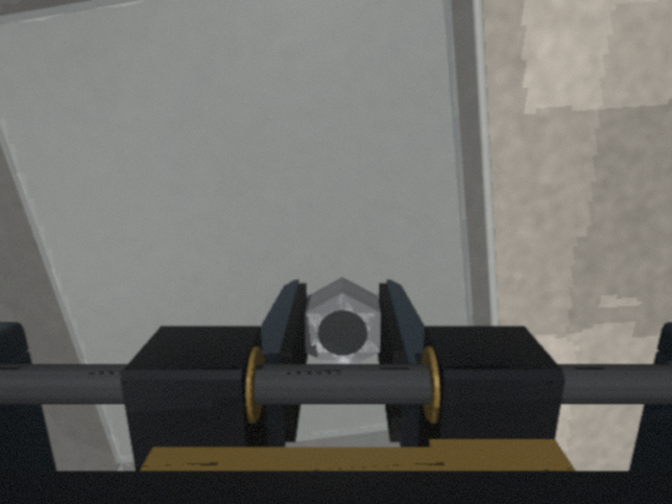

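The nut is just over the tray floor at (342,330), about 47 mm from the far wall. That was the last allowed picture, so later checks are numeric.

Emit:
jog_arm(commands=[[[-1, 0, 0, -0.2, 0], [-1, 0, 0, 0, 0], [0, 0, 0, 0, 0], [0, 0, 0, 0, 0], [0, 0, 0, 0.5, 0]]])

```text
clock: 43.8
tool_pos: [0.5295, -0.3487, 0.038]
ee_rot: [-2.292, -2.144, 0.001]
force: [-0.4, 0.7, -0.9]
width: 0.499
grasp_force: 0.0
```

Emit:
jog_arm(commands=[[[0, 0, 0, 1, 0], [0, 0, 0, 1, 0], [0, 0, 0, 1, 0], [0, 0, 0, 1, 0], [0, 0, 0, 0.5, 0]]])

```text
clock: 44.3
tool_pos: [0.5313, -0.3498, 0.1315]
ee_rot: [2.292, 2.144, 0.001]
force: [-0.2, -0.2, -0.2]
width: 0.499
grasp_force: 0.0
```

Emit:
jog_arm(commands=[[[0, 0.152, 0.982, 0, 0], [0, 0.152, 0.982, 0, 0], [0, 0.152, 0.982, 0, 0], [0, 0.152, 0.982, 0, 0], [0, 0.152, 0.982, 0, 0]]])

```text
clock: 44.8
tool_pos: [0.5449, -0.248, 0.1275]
ee_rot: [-2.291, -2.145, 0.001]
force: [0.3, 0.3, -0.1]
width: 0.5
grasp_force: 0.0
```

Emit:
jog_arm(commands=[[[0, 0.152, 0.982, 0, 0], [0, 0.152, 0.982, 0, 0], [0, 0.152, 0.982, 0, 0], [0, 0.152, 0.982, 0, 0], [0, 0.152, 0.982, 0, 0]]])

```text
clock: 45.3
tool_pos: [0.5598, -0.1499, 0.1276]
ee_rot: [-2.291, -2.145, 0.002]
force: [0.3, 0.5, 1.0]
width: 0.5
grasp_force: 0.0
```

Emit:
jog_arm(commands=[[[0, 0.152, 0.982, 0, 0], [0, 0.152, 0.982, 0, 0], [0, 0.152, 0.982, 0, 0], [0, 0.152, 0.982, 0, 0], [0, 0.152, 0.982, 0, 0]]])

```text
clock: 45.8
tool_pos: [0.5746, -0.052, 0.1276]
ee_rot: [-2.291, -2.146, 0.003]
force: [0.6, -0.3, 0.6]
width: 0.498
grasp_force: 0.0
```

Emit:
jog_arm(commands=[[[0, 0.152, 0.982, 0, 0], [0, 0, 0, 0, 0]]])

```text
clock: 46.0
tool_pos: [0.5779, -0.0314, 0.1277]
ee_rot: [-2.288, -2.148, 0.002]
force: [0.2, 0.1, -0.4]
width: 0.493
grasp_force: 0.0
```

```bash
cat > chk.py <<'E'
from h import *
s=ctrl.sense(); print(s['clock'],s['tool_pos'],s['ee_rot'],s['force'],s['width'])
for cam in ('scene','top','wrist'):
    snap(cam,'x_'+cam); print(cam,'pan',[n for n in nuts(cam,.08,.48,.68,-.12,.13) if n[0]>.7]); print(cam,'tray',[n for n in nuts(cam,.021,.39,.59,-.42,-.2) if n[0]>.7])
E
python3 chk.py
```

```text
46.0 [ 0.5779273  -0.03144813  0.1277005 ] [-2.28823919e+00 -2.14849502e+00  1.87041243e-03] [ 0.24841476  0.1474002  -0.41474039] 0.4933754599854557
scene pan [(0.88, 0.58, 0.0105), (0.87, 0.584, 0.0955), (0.86, 0.582, 0.054)]
scene tray [(0.82, 0.531, -0.352)]
top pan [(0.87, 0.5825, 0.055), (0.87, 0.584, 0.0965), (0.73, 0.6185, -0.0225)]
top tray [(0.87, 0.5315, -0.3515)]
wrist pan [(0.8, 0.583, 0.0535), (0.8, 0.5785, -0.035), (0.79, 0.581, 0.01)]
wrist tray []
```

Emit:
jog_arm(commands=[[[0, 0, 0, -1, 0], [0, 0, 0, -0.8, 0], [0, 0, 0, -0.2, 0], [-1, 0, 0, 0, 0], [-1, 0, 0, 0, 0]]])

```text
clock: 46.65
tool_pos: [0.5795, -0.0354, 0.0895]
ee_rot: [2.294, 2.145, 0.001]
force: [0.2, -1.0, 0.8]
width: 0.355
grasp_force: 0.0
```

Emit:
jog_arm(commands=[[[-1, 0, 0, 0, 0], [-1, 0, 0, 0, 0], [-1, 0, 0, 0.5, 0], [-1, 0, 0, 1, 0], [-1, 0, 0, 0.6, 0]]])

```text
clock: 47.15
tool_pos: [0.5799, -0.035, 0.133]
ee_rot: [2.293, 2.145, 0.003]
force: [0.5, -0.5, 0.1]
width: 0.32
grasp_force: 30.0
```

Emit:
jog_arm(commands=[[[-1, -0.23, -0.978, 0, 0], [-1, -0.23, -0.978, 0, 0], [-1, -0.23, -0.978, 0, 0], [-1, -0.23, -0.978, 0, 0], [-1, -0.23, -0.978, 0, 0]]])

```text
clock: 47.65
tool_pos: [0.556, -0.1336, 0.1317]
ee_rot: [2.293, 2.146, 0.001]
force: [-0.5, 0.1, -0.7]
width: 0.324
grasp_force: 30.0
```

Emit:
jog_arm(commands=[[[-1, -0.23, -0.978, 0, 0], [-1, -0.23, -0.978, 0, 0], [-1, -0.23, -0.978, 0, 0], [-1, -0.23, -0.978, 0, 0], [-1, -0.23, -0.978, 0, 0]]])

```text
clock: 48.15
tool_pos: [0.533, -0.2315, 0.1317]
ee_rot: [2.294, 2.146, 0.001]
force: [0.1, -0.0, -1.0]
width: 0.322
grasp_force: 30.0
```

Emit:
jog_arm(commands=[[[-1, -0.23, -0.978, 0, 0], [-1, -0.23, -0.978, 0, 0], [-1, 0, 0, -1, 0], [-1, 0, 0, -1, 0], [-1, 0, 0, -1, 0]]])

```text
clock: 48.65
tool_pos: [0.5241, -0.2702, 0.0712]
ee_rot: [2.294, 2.145, 0.001]
force: [-0.4, 0.2, -0.3]
width: 0.324
grasp_force: 30.0
```

Emit:
jog_arm(commands=[[[-1, 0, 0, -1, 0], [-1, 0, 0, -0.7, 0], [-1, 0, 0, -0.15, 0], [-1, 0, 0, 0, 0]]])

```text
clock: 49.05
tool_pos: [0.524, -0.2698, 0.0341]
ee_rot: [-2.294, -2.146, -0.0]
force: [0.3, -0.1, 0.0]
width: 0.323
grasp_force: 30.0
```

Emit:
jog_arm(commands=[[[-1, 0, 0, -0.17, 0], [-1, 0, 0, 0, 0], [0, 0, 0, 0, 0], [0, 0, 0, 0, 0], [0, 0, 0, 0.5, 0]]])

```text
clock: 49.55
tool_pos: [0.5232, -0.2694, 0.0401]
ee_rot: [-2.293, -2.145, 0.001]
force: [-0.1, -0.5, 0.1]
width: 0.498
grasp_force: 0.0
```

Emit:
jog_arm(commands=[[[0, 0, 0, 1, 0], [0, 0, 0, 1, 0], [0, 0, 0, 1, 0], [0, 0, 0, 1, 0], [0, 0, 0, 0.4, 0]]])

```text
clock: 50.05
tool_pos: [0.525, -0.2704, 0.1315]
ee_rot: [2.291, 2.143, 0.003]
force: [0.3, -0.8, 0.2]
width: 0.497
grasp_force: 0.0
```

Emit:
jog_arm(commands=[[[0, 0.2, 1, 0, 0], [0, 0.2, 1, 0, 0], [0, 0.2, 1, 0, 0], [0, 0.2, 1, 0, 0], [0, 0.2, 1, 0, 0]]])

```text
clock: 50.55
tool_pos: [0.5438, -0.1689, 0.1286]
ee_rot: [-2.294, -2.146, 0.0]
force: [0.2, 0.2, 0.8]
width: 0.502
grasp_force: 0.0
```

Emit:
jog_arm(commands=[[[0, 0.2, 1, 0, 0], [0, 0.2, 1, 0, 0], [0, 0.2, 1, 0, 0], [0, 0.2, 1, 0, 0], [0, 0.2, 1, 0, 0]]])

```text
clock: 51.05
tool_pos: [0.5638, -0.0689, 0.1285]
ee_rot: [-2.294, -2.146, 0.0]
force: [0.2, 0.2, -0.3]
width: 0.505
grasp_force: 0.0
```

Emit:
jog_arm(commands=[[[0, 0.2, 1, 0, 0], [0, 0.2, 1, 0, 0], [0, 0.2, 1, 0, 0], [0, 0.2, 1, 0, 0], [0, 0, 0, 0, 0]]])

```text
clock: 51.55
tool_pos: [0.5801, 0.0122, 0.1285]
ee_rot: [-2.291, -2.149, -0.001]
force: [-0.2, -0.8, 0.2]
width: 0.502
grasp_force: 0.0
```

```bash
python3 chk.py
```

```text
51.55 [0.58011535 0.01219392 0.12850022] [-2.29133880e+00 -2.14879444e+00 -8.53148163e-04] [-0.16730933 -0.79270539  0.24373396] 0.5021308551423417
scene pan [(0.89, 0.582, 0.054), (0.87, 0.584, 0.0955)]
scene tray [(0.88, 0.523, -0.2695), (0.85, 0.53, -0.3495)]
top pan [(0.85, 0.5835, 0.096)]
top tray [(0.88, 0.5225, -0.2685), (0.83, 0.53, -0.349)]
wrist pan [(0.8, 0.5845, 0.095), (0.8, 0.582, 0.0535), (0.8, 0.581, 0.0105)]
wrist tray []
```

Emit:
jog_arm(commands=[[[0, 0, 0, -1, 0], [0, 0, 0, -0.8, 0], [0, 0, 0, -0.25, 0], [-1, 0, 0, 0, 0], [-1, 0, 0, 0, 0]]])

```text
clock: 52.2
tool_pos: [0.5804, 0.0098, 0.0882]
ee_rot: [2.294, 2.145, 0.001]
force: [1.1, 0.2, 0.1]
width: 0.356
grasp_force: 0.1
```

Emit:
jog_arm(commands=[[[-1, 0, 0, 0, 0], [-1, 0, 0, 0, 0], [-1, 0, 0, 0.5, 0], [-1, 0, 0, 1, 0], [-1, 0, 0, 0.6, 0]]])

```text
clock: 52.7
tool_pos: [0.5806, 0.0103, 0.1315]
ee_rot: [2.293, 2.145, 0.003]
force: [-0.2, -0.2, -0.5]
width: 0.323
grasp_force: 30.0
```

Emit:
jog_arm(commands=[[[-1, -0.342, -1, 0, 0], [-1, -0.342, -1, 0, 0], [-1, -0.342, -1, 0, 0], [-1, -0.342, -1, 0, 0], [-1, -0.342, -1, 0, 0]]])

```text
clock: 53.2
tool_pos: [0.5456, -0.0905, 0.1303]
ee_rot: [2.293, 2.146, 0.001]
force: [0.2, -0.7, -0.8]
width: 0.327
grasp_force: 30.0
```

Emit:
jog_arm(commands=[[[-1, -0.342, -1, 0, 0], [-1, -0.342, -1, 0, 0], [-1, -0.342, -1, 0, 0], [-1, -0.342, -1, 0, 0], [-1, -0.342, -1, 0, 0]]])

```text
clock: 53.7
tool_pos: [0.5114, -0.1906, 0.1303]
ee_rot: [2.293, 2.146, 0.001]
force: [-0.2, 0.7, 0.0]
width: 0.328
grasp_force: 30.0
```

Emit:
jog_arm(commands=[[[-1, -0.342, -1, 0, 0], [-1, -0.342, -1, 0, 0], [-1, -0.342, -1, 0, 0], [-1, -0.342, -1, 0, 0], [-1, -0.342, -1, 0, 0]]])

```text
clock: 54.2
tool_pos: [0.4771, -0.2906, 0.1303]
ee_rot: [2.293, 2.146, 0.001]
force: [0.3, -0.4, -0.9]
width: 0.328
grasp_force: 30.0
```

Emit:
jog_arm(commands=[[[-1, -0.342, -1, 0, 0], [-1, -0.342, -1, 0, 0], [-1, -0.342, -1, 0, 0], [-1, -0.342, -1, 0, 0], [-1, 0, 0, -1, 0]]])

```text
clock: 54.7
tool_pos: [0.4511, -0.3736, 0.1125]
ee_rot: [2.29, 2.138, 0.0]
force: [-0.3, -1.3, -0.3]
width: 0.332
grasp_force: 30.0
```

Emit:
jog_arm(commands=[[[-1, 0, 0, -1, 0], [-1, 0, 0, -1, 0], [-1, 0, 0, -1, 0], [-1, 0, 0, -0.7, 0], [-1, 0, 0, -0.1, 0]]])

```text
clock: 55.2
tool_pos: [0.4492, -0.3691, 0.0324]
ee_rot: [-2.292, -2.144, 0.0]
force: [0.2, 1.1, -1.5]
width: 0.322
grasp_force: 30.0
```

Emit:
jog_arm(commands=[[[-1, 0, 0, 0, 0]]])

```text
clock: 55.3
tool_pos: [0.4501, -0.3698, 0.0339]
ee_rot: [2.294, 2.146, 0.0]
force: [0.3, -0.4, -0.8]
width: 0.326
grasp_force: 30.0
```

Emit:
jog_arm(commands=[[[-1, 0, 0, -0.18, 0], [-1, 0, 0, 0, 0], [0, 0, 0, 0, 0], [0, 0, 0, 0, 0], [0, 0, 0, 0.5, 0]]])

```text
clock: 55.8
tool_pos: [0.4493, -0.3692, 0.0395]
ee_rot: [-2.293, -2.145, 0.0]
force: [-0.1, 0.7, -0.6]
width: 0.5
grasp_force: 0.0
```

Emit:
jog_arm(commands=[[[0, 0, 0, 1, 0], [0, 0, 0, 1, 0], [0, 0, 0, 1, 0], [0, 0, 0, 1, 0], [0, 0, 0, 0.4, 0]]])

```text
clock: 56.3
tool_pos: [0.4509, -0.3706, 0.1309]
ee_rot: [2.291, 2.143, 0.001]
force: [0.6, -0.8, 0.2]
width: 0.498
grasp_force: 0.0
```

Emit:
jog_arm(commands=[[[0, 0.3, 0.963, 0, 0], [0, 0.3, 0.963, 0, 0], [0, 0.3, 0.963, 0, 0], [0, 0.3, 0.963, 0, 0], [0, 0.3, 0.963, 0, 0]]])

```text
clock: 56.8
tool_pos: [0.4799, -0.2726, 0.1279]
ee_rot: [-2.294, -2.146, 0.0]
force: [0.4, 0.6, 0.0]
width: 0.499
grasp_force: 0.0
```

Emit:
jog_arm(commands=[[[0, 0.3, 0.963, 0, 0], [0, 0.3, 0.963, 0, 0], [0, 0.3, 0.963, 0, 0], [0, 0.3, 0.963, 0, 0], [0, 0.3, 0.963, 0, 0]]])

```text
clock: 57.3
tool_pos: [0.5099, -0.1763, 0.1279]
ee_rot: [-2.294, -2.146, 0.0]
force: [0.2, 0.3, 0.6]
width: 0.499
grasp_force: 0.0
```

Emit:
jog_arm(commands=[[[0, 0.3, 0.963, 0, 0], [0, 0.3, 0.963, 0, 0], [0, 0.3, 0.963, 0, 0], [0, 0.3, 0.963, 0, 0], [0, 0.3, 0.963, 0, 0]]])

```text
clock: 57.8
tool_pos: [0.5399, -0.08, 0.1279]
ee_rot: [-2.294, -2.146, 0.0]
force: [-0.5, -0.9, -0.0]
width: 0.498
grasp_force: 0.0
```

Emit:
jog_arm(commands=[[[0, 0.3, 0.963, 0, 0], [0, 0.3, 0.963, 0, 0], [0, 0.3, 0.963, 0, 0], [0, 0.3, 0.963, 0, 0], [0, 0.3, 0.963, 0, 0]]])

```text
clock: 58.3
tool_pos: [0.5699, 0.0163, 0.1279]
ee_rot: [-2.294, -2.146, 0.0]
force: [0.4, -0.1, -0.2]
width: 0.504
grasp_force: 0.0
```

Emit:
jog_arm(commands=[[[0, 0.3, 0.963, 0, 0], [0, 0.3, 0.963, 0, 0], [0, 0, 0, 0, 0]]])

```text
clock: 58.6
tool_pos: [0.5824, 0.0558, 0.1279]
ee_rot: [-2.292, -2.149, -0.001]
force: [0.6, -0.4, 1.0]
width: 0.501
grasp_force: 0.0
```

```bash
python3 chk.py
```

```text
58.6 [0.58242242 0.05584714 0.12785682] [-2.29163055e+00 -2.14877489e+00 -1.15612705e-03] [ 0.58284384 -0.35592417  1.00249319] 0.5014484693933955
scene pan [(0.87, 0.5835, 0.096)]
scene tray [(0.85, 0.53, -0.3495), (0.82, 0.449, -0.369), (0.77, 0.5235, -0.271)]
top pan []
top tray [(0.85, 0.524, -0.271), (0.85, 0.4495, -0.369), (0.83, 0.53, -0.349)]
wrist pan [(0.8, 0.5825, 0.0535), (0.79, 0.5835, 0.095)]
wrist tray []
```

Emit:
jog_arm(commands=[[[0, 0, 0, -1, 0], [0, 0, 0, -0.8, 0], [0, 0, 0, -0.22, 0], [-1, 0, 0, 0, 0], [-1, 0, 0, 0, 0]]])

```text
clock: 59.25
tool_pos: [0.5824, 0.0536, 0.0882]
ee_rot: [2.294, 2.145, 0.001]
force: [-0.6, -0.4, -0.2]
width: 0.357
grasp_force: 0.0
```

Emit:
jog_arm(commands=[[[-1, 0, 0, 0, 0], [-1, 0, 0, 0, 0], [-1, 0, 0, 0.5, 0], [-1, 0, 0, 1, 0], [-1, 0, 0, 0.6, 0]]])

```text
clock: 59.75
tool_pos: [0.5826, 0.0541, 0.1315]
ee_rot: [2.293, 2.145, 0.003]
force: [0.4, -0.3, -0.5]
width: 0.324
grasp_force: 30.0
```

Emit:
jog_arm(commands=[[[-1, -0.357, -0.97, 0, 0], [-1, -0.357, -0.97, 0, 0], [-1, -0.357, -0.97, 0, 0], [-1, -0.357, -0.97, 0, 0], [-1, -0.357, -0.97, 0, 0]]])

```text
clock: 60.25
tool_pos: [0.5461, -0.0437, 0.1303]
ee_rot: [2.293, 2.146, 0.001]
force: [-0.5, -0.1, -1.7]
width: 0.328
grasp_force: 30.0
```

Emit:
jog_arm(commands=[[[-1, -0.357, -0.97, 0, 0], [-1, -0.357, -0.97, 0, 0], [-1, -0.357, -0.97, 0, 0], [-1, -0.357, -0.97, 0, 0], [-1, -0.357, -0.97, 0, 0]]])

```text
clock: 60.75
tool_pos: [0.5104, -0.1408, 0.1303]
ee_rot: [2.293, 2.146, 0.001]
force: [1.0, 0.3, -1.7]
width: 0.325
grasp_force: 30.0
```

Emit:
jog_arm(commands=[[[-1, -0.357, -0.97, 0, 0], [-1, -0.357, -0.97, 0, 0], [-1, -0.357, -0.97, 0, 0], [-1, -0.357, -0.97, 0, 0], [-1, -0.357, -0.97, 0, 0]]])

```text
clock: 61.25
tool_pos: [0.4747, -0.2378, 0.1303]
ee_rot: [2.293, 2.146, 0.001]
force: [0.5, 0.4, -0.8]
width: 0.326
grasp_force: 30.0
```

Emit:
jog_arm(commands=[[[-1, -0.357, -0.97, 0, 0], [-1, -0.357, -0.97, 0, 0], [-1, -0.357, -0.97, 0, 0], [-1, -0.357, -0.97, 0, 0], [-1, 0, 0, -1, 0]]])

```text
clock: 61.75
tool_pos: [0.4476, -0.3181, 0.1124]
ee_rot: [2.291, 2.138, 0.001]
force: [1.8, -0.6, -0.6]
width: 0.326
grasp_force: 30.0
```

Emit:
jog_arm(commands=[[[-1, 0, 0, -1, 0], [-1, 0, 0, -1, 0], [-1, 0, 0, -1, 0], [-1, 0, 0, -0.7, 0], [-1, 0, 0, -0.1, 0]]])

```text
clock: 62.25
tool_pos: [0.4455, -0.314, 0.0325]
ee_rot: [-2.292, -2.144, 0.001]
force: [0.4, -0.5, -0.3]
width: 0.323
grasp_force: 30.0
```

Emit:
jog_arm(commands=[[[-1, 0, 0, 0, 0]]])

```text
clock: 62.35
tool_pos: [0.4465, -0.3147, 0.0339]
ee_rot: [2.294, 2.146, 0.0]
force: [0.3, -0.8, -0.4]
width: 0.328
grasp_force: 30.0
```

Emit:
jog_arm(commands=[[[-1, 0, 0, -0.18, 0], [-1, 0, 0, 0, 0], [0, 0, 0, 0, 0], [0, 0, 0, 0, 0], [0, 0, 0, 0.5, 0]]])

```text
clock: 62.85
tool_pos: [0.4456, -0.3142, 0.0396]
ee_rot: [-2.293, -2.145, 0.001]
force: [-0.5, -0.2, 0.5]
width: 0.499
grasp_force: 0.0
```

Emit:
jog_arm(commands=[[[0, 0, 0, 1, 0], [0, 0, 0, 1, 0], [0, 0, 0, 1, 0], [0, 0, 0, 1, 0], [0, 0, 0, 0.4, 0]]])

```text
clock: 63.35
tool_pos: [0.4473, -0.3154, 0.1307]
ee_rot: [2.291, 2.143, 0.001]
force: [0.2, -0.4, 0.3]
width: 0.501
grasp_force: 0.0
```

Emit:
jog_arm(commands=[[[0, 0.327, 0.977, 0, 0], [0, 0.327, 0.977, 0, 0], [0, 0.327, 0.977, 0, 0], [0, 0.327, 0.977, 0, 0], [0, 0.327, 0.977, 0, 0]]])

```text
clock: 63.85
tool_pos: [0.479, -0.2161, 0.1279]
ee_rot: [-2.294, -2.146, 0.0]
force: [-0.0, -0.1, 0.1]
width: 0.502
grasp_force: 0.0
```

Emit:
jog_arm(commands=[[[0, 0.327, 0.977, 0, 0], [0, 0.327, 0.977, 0, 0], [0, 0.327, 0.977, 0, 0], [0, 0.327, 0.977, 0, 0], [0, 0.327, 0.977, 0, 0]]])

```text
clock: 64.35
tool_pos: [0.5117, -0.1184, 0.1279]
ee_rot: [-2.294, -2.146, 0.0]
force: [0.0, 0.5, -0.6]
width: 0.499
grasp_force: 0.0
```

Emit:
jog_arm(commands=[[[0, 0.327, 0.977, 0, 0], [0, 0.327, 0.977, 0, 0], [0, 0.327, 0.977, 0, 0], [0, 0.327, 0.977, 0, 0], [0, 0.327, 0.977, 0, 0]]])

```text
clock: 64.85
tool_pos: [0.5443, -0.0207, 0.1279]
ee_rot: [-2.294, -2.146, 0.0]
force: [0.3, -0.8, 0.1]
width: 0.498
grasp_force: 0.0
```

Emit:
jog_arm(commands=[[[0, 0.327, 0.977, 0, 0], [0, 0.327, 0.977, 0, 0], [0, 0.327, 0.977, 0, 0], [0, 0.327, 0.977, 0, 0], [0, 0.327, 0.977, 0, 0]]])

```text
clock: 65.35
tool_pos: [0.577, 0.077, 0.1278]
ee_rot: [-2.294, -2.146, 0.001]
force: [0.2, -0.1, 1.1]
width: 0.504
grasp_force: 0.0
```

Emit:
jog_arm(commands=[[[0, 0.327, 0.977, 0, 0], [0, 0, 0, 0, 0], [0, 0, 0, 0, 0]]])

```text
clock: 65.65
tool_pos: [0.5832, 0.0956, 0.1277]
ee_rot: [-2.293, -2.147, 0.002]
force: [-0.5, -0.1, 0.4]
width: 0.503
grasp_force: 0.0
```

```bash
python3 chk.py
```

```text
65.65 [0.58319342 0.09560775 0.12768685] [-2.29307493e+00 -2.14717451e+00  1.72106729e-03] [-0.506913   -0.12402393  0.44438479] 0.5030534152561571
scene pan []
scene tray [(0.85, 0.523, -0.269), (0.85, 0.5305, -0.35), (0.84, 0.449, -0.369), (0.77, 0.447, -0.3145)]
top pan []
top tray [(0.85, 0.5305, -0.3495), (0.85, 0.4485, -0.3145), (0.84, 0.449, -0.368), (0.84, 0.5225, -0.268)]
wrist pan [(0.79, 0.584, 0.0955)]
wrist tray []
```

Emit:
jog_arm(commands=[[[0, 0, -0.1, -1, 0], [0, 0, 0, -0.8, 0], [0, 0, 0, -0.22, 0], [-1, 0, 0, 0, 0], [-1, 0, 0, 0, 0]]])

```text
clock: 66.3
tool_pos: [0.5841, 0.0935, 0.0883]
ee_rot: [2.294, 2.145, 0.002]
force: [0.3, -0.6, -0.3]
width: 0.355
grasp_force: 0.0
```

Emit:
jog_arm(commands=[[[-1, 0, 0, 0, 0], [-1, 0, 0, 0, 0], [-1, 0, 0, 0.5, 0], [-1, 0, 0, 1, 0], [-1, 0, 0, 0.6, 0]]])

```text
clock: 66.8
tool_pos: [0.5843, 0.0939, 0.1315]
ee_rot: [2.293, 2.145, 0.003]
force: [-0.5, -0.8, 0.1]
width: 0.322
grasp_force: 30.0
```

Emit:
jog_arm(commands=[[[-1, -0.391, -0.982, 0, 0], [-1, -0.391, -0.982, 0, 0], [-1, -0.391, -0.982, 0, 0], [-1, -0.391, -0.982, 0, 0], [-1, -0.391, -0.982, 0, 0]]])

```text
clock: 67.3
tool_pos: [0.5443, -0.0052, 0.1303]
ee_rot: [2.293, 2.146, 0.001]
force: [0.3, -1.1, -1.2]
width: 0.326
grasp_force: 30.0
```

Emit:
jog_arm(commands=[[[-1, -0.391, -0.982, 0, 0], [-1, -0.391, -0.982, 0, 0], [-1, -0.391, -0.982, 0, 0], [-1, -0.391, -0.982, 0, 0], [-1, -0.391, -0.982, 0, 0]]])

```text
clock: 67.8
tool_pos: [0.5053, -0.1034, 0.1303]
ee_rot: [2.293, 2.146, 0.001]
force: [-0.5, 0.1, -0.9]
width: 0.326
grasp_force: 30.0
```

Emit:
jog_arm(commands=[[[-1, -0.391, -0.982, 0, 0], [-1, -0.391, -0.982, 0, 0], [-1, -0.391, -0.982, 0, 0], [-1, -0.391, -0.982, 0, 0], [-1, -0.391, -0.982, 0, 0]]])

```text
clock: 68.3
tool_pos: [0.4662, -0.2017, 0.1303]
ee_rot: [2.293, 2.146, 0.001]
force: [0.5, -0.0, -0.6]
width: 0.318
grasp_force: 30.0
```

Emit:
jog_arm(commands=[[[-1, -0.391, -0.982, 0, 0], [-1, -0.391, -0.982, 0, 0], [-1, -0.391, -0.982, 0, 0], [-1, 0, 0, 0, 0], [-1, 0, 0, -1, 0]]])

```text
clock: 68.8
tool_pos: [0.4447, -0.261, 0.112]
ee_rot: [2.291, 2.14, 0.004]
force: [-0.5, 0.6, -1.2]
width: 0.328
grasp_force: 30.0
```

Emit:
jog_arm(commands=[[[-1, 0, 0, -1, 0], [-1, 0, 0, -1, 0], [-1, 0, 0, -1, 0], [-1, 0, 0, -0.7, 0], [-1, 0, 0, -0.1, 0]]])

```text
clock: 69.3
tool_pos: [0.4423, -0.2585, 0.0324]
ee_rot: [-2.291, -2.144, 0.001]
force: [-1.0, 0.5, -0.8]
width: 0.327
grasp_force: 30.0
```

Emit:
jog_arm(commands=[[[-1, 0, 0, 0, 0]]])

```text
clock: 69.4
tool_pos: [0.4432, -0.2594, 0.0338]
ee_rot: [-2.294, -2.147, -0.0]
force: [-0.3, -0.5, -1.0]
width: 0.326
grasp_force: 30.0
```

Emit:
jog_arm(commands=[[[-1, 0, 0, -0.18, 0], [-1, 0, 0, 0, 0], [0, 0, 0, 0, 0], [0, 0, 0, 0, 0], [0, 0, 0, 0.5, 0]]])

```text
clock: 69.9
tool_pos: [0.4422, -0.2594, 0.0396]
ee_rot: [-2.293, -2.145, 0.001]
force: [0.7, -0.0, -0.5]
width: 0.497
grasp_force: 0.0
```

Emit:
jog_arm(commands=[[[0, 0, 0, 1, 0], [0, 0, 0, 1, 0], [0, 0, 0, 1, 0], [0, 0, 0, 1, 0], [0, 0, 0, 1, 0]]])

```text
clock: 70.4
tool_pos: [0.4429, -0.2599, 0.1418]
ee_rot: [2.294, 2.145, 0.001]
force: [-0.7, -0.1, 0.3]
width: 0.498
grasp_force: 0.0
```

Emit:
jog_arm(commands=[[[0, 0, 1, 1, 0], [0, 0, 1, 1, 0], [0, 0, 1, 1, 0], [0, 0, 1, 0, 0], [0, 0, 1, 0, 0]]])

```text
clock: 70.9
tool_pos: [0.4431, -0.1592, 0.2017]
ee_rot: [2.293, 2.144, 0.002]
force: [0.7, 0.3, 0.8]
width: 0.499
grasp_force: 0.0
```

Emit:
jog_arm(commands=[[[0, 0, 1, 0, 0], [0, 0, 1, 0, 0], [0, 0, 1, 0, 0], [0, 0, 1, 0, 0], [0, 0, 1, 0, 0]]])

```text
clock: 71.4
tool_pos: [0.4427, -0.059, 0.2009]
ee_rot: [2.294, 2.145, 0.001]
force: [-0.4, -0.1, -0.3]
width: 0.501
grasp_force: 0.0
```

Emit:
jog_arm(commands=[[[0, 0, 1, 0, 0], [0, 0, 1, 0, 0], [0, 0, 1, 0, 0], [0, 0, 0, 0, 0], [0, 0, 0, 0, 0]]])

```text
clock: 71.9
tool_pos: [0.4429, 0.0001, 0.2006]
ee_rot: [2.292, 2.147, 0.001]
force: [-0.4, -0.1, -0.2]
width: 0.499
grasp_force: 0.0
```

```bash
python3 chk.py
```

```text
71.9 [4.42851196e-01 1.06153169e-04 2.00574516e-01] [2.29229277e+00 2.14672869e+00 6.07600825e-04] [-0.36623807 -0.0703984  -0.18555097] 0.49902910671700124
scene pan []
scene tray [(0.9, 0.53, -0.35), (0.87, 0.442, -0.2575), (0.86, 0.4455, -0.314), (0.84, 0.449, -0.369), (0.81, 0.5235, -0.269)]
top pan []
top tray [(0.87, 0.53, -0.3495), (0.85, 0.4425, -0.2565), (0.85, 0.449, -0.368), (0.84, 0.4455, -0.3135), (0.83, 0.523, -0.268)]
wrist pan []
wrist tray []
```

Both cameras find all five nuts flat and apart on the tray floor and none on the pan. Handing in.

```bash
python3 -c "
from station import ctrl
print(ctrl.hand_in())"
```

```text
the job is handed in; nothing more can be done
None
```

Job handed in at about 72 s: scale zeroed, all five nuts laid on the pan, yellow then green pressed, and all five now lie side by side on the tray floor, with the red key, tins, mallet and scraper never approached.

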